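# Fetch the tea tin from the slide-lid box

## Robot

A 7-joint arm with a two-finger parallel gripper is mounted at the origin on the work surface. World frame = base frame: x ahead of the robot, y to its left, z up, the work surface at z = 0. Lengths are in m, angles in rad, forces in N, time in s.
With the tool pointing down it reaches from about 0.4 to 0.85 m from the base axis. Payload 4.5 kg.
Tool frame: the origin (TCP) lies at the very end of the fingers, on their centre line; the grasp point (between the pads) lies 19 mm behind it; x points along the fingers, z is the direction in which the jaws open and shut, and the axes are right-handed (so a half turn about x gives the same grasp; the last joint's range is limited). The gripper opens to 85 mm and grips with 20 to 120 N. Pads are 22 mm wide; open, the fingers measure 114 mm over their backs; the gripper's body (76 mm by 85 mm) begins 54 mm behind the grasp point. The pads swing forward as they close: fully open they stand 13 mm farther back than shut.
Start: joints at [1.329, 0.689, -0.195, 1.565, 0.157, 0.902, -0.215], TCP at [0.17, -0.601, 0.231] pointing down, gripper open.
Joint ranges: [-3.01, 3.01], [-0.46, 2.08], [-1.47, 1.51], [0.13, 2.56], [-1, 4.14], [0.04, 2.09], [-2.66, 2.66]. Speed limits (rad/s): [2.57, 2.57, 3.14, 3.14, 3.14, 3.14, 3.14].

## Interface

Orientations are given as a rotation vector (axis times angle).
In Python, from workcell import status, read_camera, camera_model, ticket, outline_of gives the robot as it stands. The module is installed in compiled form; this text tells all that it offers.
- The arm moves only by the tool send_rows, never from a script. Its argument "targets" is a list that holds one entry, the list of rows, each a list of 4 numbers: the shift along the tool's x, y, z in m, then the turn about the tool's x in degrees. In form: [[[tx, ty, tz, yaw], ...]]. A call has 1 to 8 rows; each row shifts and turns the commanded pose from where the row before left it, along the tool's axes as they then stand; what a row does not reach is not made up. A row lasts 1/10 s, in which the tool goes at most 50 mm and 8.59 degrees, less where a joint would pass 70% of its speed; a pose out of reach is approached as far as the arm can. A call with a gripper value outside its range is refused whole. "hand" is the opening, from 0 (shut) to 1 (fully open), set as the call begins (left out, the last holds). The fingers move at their own pace and stop on an object; "grip_force" is the grip in N (left out, the last holds). Time passes only in rows, so rows that do not move let the fingers close. It gives the time, the measured TCP pose, the force and the opening at its end, in the units of the state.
- status.read_state(): the state, without advancing time (a new reading comes with each control period).
- read_camera(name): name is "side" or "top" or "wrist"; returns the picture (420x560x3 uint8, blue, green, red); there is no depth.
- camera_model(name): a dict with "fx", "fy", "cx", "cy" (pixels), "k1" (the pictures are not rectified: a ray, as slopes to the right and down, at radius r is drawn at 1 + k1 r^2 times it, then the intrinsics apply), "rvec" (rotation vector, rad) and "tvec" (3), from world to camera coordinates, as OpenCV has them. Camera axes: x right, y down, z forward; pixel columns grow to the right and rows downward; lengths in m; the calibration is good to about 2 mm. A picture is of the moment at which its call begins: read the wrist's pose just before it. camera_model takes no time and is no camera call; for the wrist camera it gives the pose at the moment of the call.
- ticket.hand_in(): hands the job in, once; it reports no verdict.
Trained networks look in the newest picture that a camera, given by its name, has taken for a name from the list of things; names that differ only in an ending like _2 or _b are one class to them, and where a whole thing is asked for, a point or a joint stands for the part that bears it (a point fixed in the world has none). Each returns a list of dicts, best first, with "score" (0 to 1); they miss things now and then, are a little off and sometimes report something else, mostly with a low value. They report only what shows in the picture. A call takes as long as a camera call.
- outline_of(camera, name): "pixels" (420x560 bool, what is visible of it) and "rect" ([centre column, centre row, width, height] in pixels, round what is visible of it).
The state is a dict: "t": time; "q": joint angles; "dq": joint speeds; "joint_efforts": joint torques, N m; "ee_pos": TCP position; "tcp_rot": TCP orientation; "wrist_force": force on the tool from outside, world axes, zero at the start; "moment": the same for the moment, N m; "opening": finger opening in m.
Only numpy, scipy, OpenCV 4.12 (cv2) and the standard library are available. Lean on these libraries where they do the work, as an engineer would, in place of code of your own. Each camera call takes 0.05 s, during which the arm holds its last target.

## Task

Get the tall round tin out of the slide-lid box and stand it upright on the lazy susan beside the crock and the cruets. To open the box, lift the slotted end of its lid over the stop lip, slide the lid out of its grooves and lay it flat on the table. Set the lid and the tin down rather than dropping them, and leave everything else standing where it is.

Things in the scene. Friction and masses are not known exactly. Their poses are not given: they have to be found in the camera images.
- box: Open-topped hardwood box, fixed, 212 (x) x 168 (y) x 112 mm high. Origin: centre of its underside; +x is the lip end, where the lid comes out. Floor 8 mm thick; cavity 184 x 140 mm, sides and ends 14 mm thick. Back board 112 mm high, front board only 93 mm. The lid lies in grooves in the two long sides.
- groove (a point): Rear end of the lid's grooves, midway between them, at the groove floor (93 mm up, 92 mm behind the box's centre); axes as the box's. Grooves 13 mm high, 154 mm wide: the 9 mm lid has 4 mm of play. Rails over them (top 112 mm up, inner edges at |y| 68 mm) cover only the rear 92 mm, so the lid's front end can rise about 8 mm. Further on only side cheeks, 102 mm high, guide the lid.
- lip (a point): Middle of the top of the stop lip: 98 mm up, 103 mm in front of the box's centre; axes as the box's. The lip is 6 mm thick (x), 154 mm long (y) and stands 5 mm above the groove floor and front board, on the outer edge of the front board; the closed lid's front end butts against it with 1 to 2 mm of play.
- lid: Loose plain wooden lid, 189 (x) x 150 (y) x 9 mm, about 0.18 kg. Origin: centre of its underside; +x towards its front (slotted) end. A hand slot right through it, 46 (x) x 84 mm (y), leaves a solid bar 40 mm wide (x) at the front end. Closed, its origin is 4 mm in front of the box's. Its tail leaves the rails after 91 mm of travel; it tips over the lip after about 105 mm.
- lid_slot (a point): Centre of the lid's hand slot, at the level of the lid's top: 31.5 mm in front of the lid's origin; axes as the lid's.
- tin: Tall round metal tin, 54 mm diameter, 80 mm high, 0.15 kg, standing on the box floor in the rear half of the box, below the lid. Origin: centre of its underside.
- low_tin: Low square metal tin, 64 x 64 x 38 mm, on the box floor in the front half; stays there. Origin: centre of its underside.
- susan: Bamboo lazy susan, a plain flat disc of 280 mm diameter, its top 32 mm above the table. Origin: centre of its fixed foot, at table level. It stands to one side of the table and the box to the other; which is on which side changes.
- turntable (a joint): Turn of the lazy susan's disc (rad, counter-clockwise from above, 0 at the start); it turns freely when pushed.
- gap (a point): Middle of the empty part of the disc, on its top surface, 80 mm from the disc's centre; its x axis points outwards from the centre. The crock and the cruets stand about 139 mm from it, 120 degrees round the disc to either side.
- crock: Lidded stoneware crock on the lazy susan, 91 mm diameter, 118 mm high with its knob. Origin: centre of its underside.
- cruets: Two glass cruets with stoppers on a wooden tray, 112 (x) x 58 (y) mm, 149 mm high with its wire handle, on the lazy susan. Origin: centre of its underside.
- whisk: Steel whisk lying on the table towards the far edge, 225 mm long, up to 58 mm thick at the balloon. Origin: at table level under the joint of handle (110 mm, to -x) and balloon (114 mm, to +x).
- drawer_tin: Small grey tin with a drawer beneath, 76 (x) x 96 (y) x 112 mm, on the table near the robot. Origin: centre of its underside.

How it is judged:
On the way, in this order (a step that is already met when the one before it is completed fails the run):
1. the lid's front end is over the lip and the lid is drawn at least 25 mm out of the box (x of lid in the frame of box above 0.029 m), for 0.1 s.
2. the lid is off and lies flat on the table (height (world z) of lid below 0.006 m and angle between lid's own z axis and vertical below 0.06 rad), for 0.2 s.
At the end, for the whole second after the job is handed in: The tall round tin stands upright, at rest, with its whole foot on the lazy susan's disc (its centre within 114 mm of the disc's centre); the lid lies flat and at rest on the table (underside within 6 mm of it, tilt under 3.5 degrees); nothing else has been moved (all of step 2 and horizontal distance between tin and susan below 0.114 m and z of tin in the frame of gap between -0.005 and 0.005 m and angle between tin's own z axis and vertical below 0.08 rad and linear speed of each of tin, lid below 0.02 m/s); the robot touches nothing.
It fails at once if the tin is dropped: it falls faster than 0.6 m/s with no finger on it (linear speed of tin above 0.6 m/s and contact force between the fingers and tin below 0.05 N).
It fails at once if the lid is dropped: it moves faster than 0.6 m/s with no finger on it (linear speed of lid above 0.6 m/s and contact force between the fingers and lid below 0.05 N).
It fails at once if the crock or the cruets are tipped (angle between any of crock, cruets's own z axis and vertical above 0.25 rad).
It fails at once if the crock or the cruets are shoved about on the disc (nearer than 110 mm or farther than 165 mm from the middle of its empty part) (horizontal distance between any of crock, cruets and gap below 0.11 m or horizontal distance between any of crock, cruets and gap above 0.165 m).
It fails at once if the whisk, the drawer tin or the low tin in the box is moved by more than 40 mm (distance of any of whisk, drawer_tin, low_tin from where it was at the start of the episode above 0.04 m).
It also fails if it takes over 72 s, if anything falls off the work surface, if the arm or the gripper's body presses on something with over 40 N, if the wrist force passes 120 N, or if a joint passes its speed limit or range.

## Working session

There is one attempt and no reset: what is moved stays moved. The work goes in short steps, Python scripts to look and compute and a tool call to move; the robot and the scene stay as the last step left them, time stands still between calls to the robot, and variables do not carry over. Pictures are saved under pics/ and viewed, and the job is handed in when it is done.

Besides the shell and the picture viewer there is one more tool, called after "Emit:" as name([rows], argument=value, ...), one row to a line, values as JSON. send_rows: Moves the arm, as the interface text tells. Its arguments: {"type":"object","properties":{"targets":{"type":"array","items":{"type":"array","items":{"type":"array","items":{"type":"number"}}}},"hand":{"type":"number"},"grip_force":{"type":"number"}},"required":["targets"]}

```bash
ls; mkdir -p pics; python3 - <<'E'
from workcell import status, read_camera, camera_model
import cv2,numpy as np
s=status.read_state(); print({k:np.round(v,3).tolist() for k,v in s.items()})
for n in ("side","top","wrist"):
    cv2.imwrite(f"pics/a_{n}.png",read_camera(n)); m=camera_model(n)
    print(n,m, -cv2.Rodrigues(np.array(m["rvec"]))[0].T@np.array(m["tvec"]))
E
```

```text
pics
{'t': 0.0, 'q': [1.329, 0.69, -0.194, 1.566, 0.157, 0.902, -0.215], 'dq': [-0.001, 0.0, -0.001, -0.001, -0.001, -0.001, -0.001], 'joint_efforts': [0.001, -53.961, -1.266, -15.855, 0.009, 0.009, -0.0], 'ee_pos': [0.17, -0.601, 0.23], 'tcp_rot': [1.005, 1.329, -1.003], 'wrist_force': [0.905, -0.825, 0.247], 'moment': [0.004, -0.039, -0.025], 'opening': 0.085}
side {'fx': 394.61417582747026, 'fy': 394.61417582747026, 'cx': 281.80235068013195, 'cy': 206.60411000387407, 'k1': -0.09582189456863598, 'rvec': array([ 0.85494856, -2.26990677,  1.31754575]), 'tvec': array([0.42789193, 0.26997844, 0.5122173 ])} [0.09990387 0.51333925 0.49482164]
top {'fx': 382.65195423670013, 'fy': 382.65195423670013, 'cx': 280.9351860198172, 'cy': 210.79759728591313, 'k1': -0.09891943374115834, 'rvec': array([ 2.13447354, -2.12197438,  0.18616293]), 'tvec': array([0.01391786, 0.56485314, 0.96261158])} [0.38702961 0.01474684 1.04683543]
wrist {'fx': 294.4239281339765, 'fy': 294.4239281339765, 'cx': 278.8167213854547, 'cy': 210.36631740607027, 'k1': -0.0416715803062631, 'rvec': array([-2.28922743,  1.72984681,  0.28563309]), 'tvec': array([-0.62449228, -0.04242077,  0.38212283])} [ 0.24933224 -0.57901736  0.37467362]
```

View pics/a_top.png

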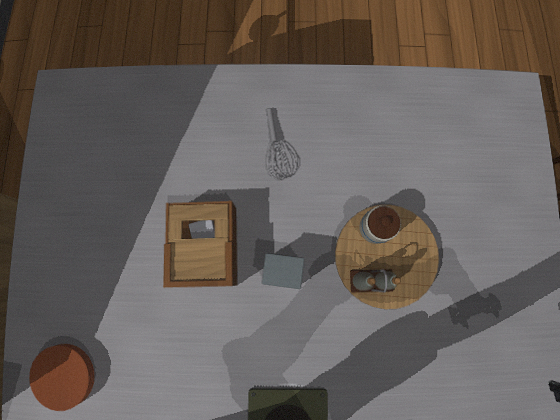

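View pics/a_side.png

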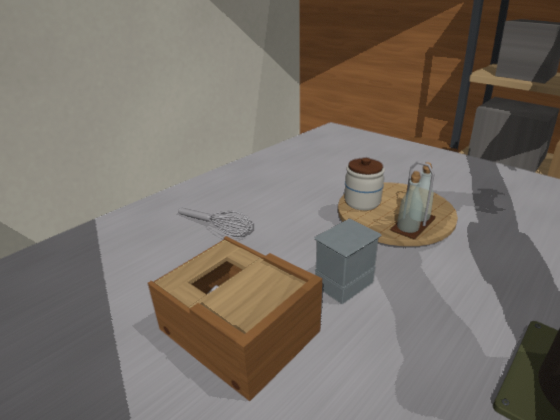

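View pics/a_wrist.png

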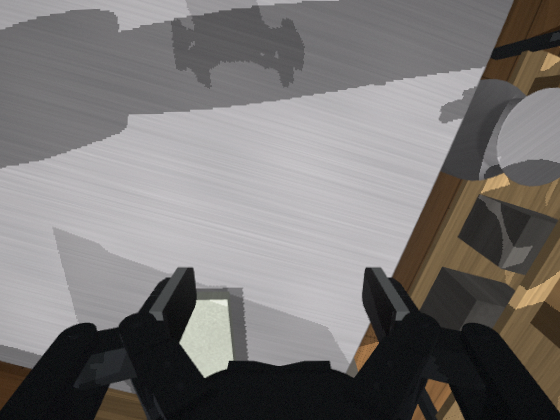

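The top view shows the box on the left (px 164–237, 202–287) with its slotted end away from the robot. The drawer tin is at (284,270), the susan at (388,256) with its gap to the right, and the whisk at (280,145).

```bash
cat > h.py <<'E'
import cv2,numpy as np
from scipy.spatial.transform import Rotation as R
from workcell import status, read_camera, camera_model, outline_of
def dist(m): return np.array([m["k1"],0,0,0,0.])
def K(m): return np.array([[m["fx"],0,m["cx"]],[0,m["fy"],m["cy"]],[0,0,1]])
def p2w(m,uv,z):
    uv=np.asarray(uv,float).reshape(-1,1,2)
    s=cv2.undistortPoints(uv,K(m),dist(m)).reshape(-1,2)
    Rm=cv2.Rodrigues(np.asarray(m["rvec"]))[0]; c=-Rm.T@np.asarray(m["tvec"])
    d=np.c_[s,np.ones(len(s))]@Rm
    return c+d*((z-c[2])/d[:,2])[:,None]
def w2p(m,P):
    return cv2.projectPoints(np.asarray(P,float).reshape(-1,1,3),np.asarray(m["rvec"]),np.asarray(m["tvec"]),K(m),dist(m))[0].reshape(-1,2)
def st():
    s=status.read_state(); return s
E
python3 - <<'E'
from h import *
M={}
for cam in ("top","side"):
    img=read_camera(cam); m=camera_model(cam); cv2.imwrite(f"pics/b_{cam}.png",img)
    for n in ("box","lid","tin","low_tin","susan","crock","cruets","whisk","drawer_tin"):
        for o in outline_of(cam,n)[:1]:
            M[cam+"_"+n]=o["pixels"]
            print(cam,n,round(o["score"],2),np.round(o["rect"],1),o["pixels"].sum())
np.savez("masks.npz",**M)
img=cv2.imread("pics/b_top.png")
cv2.imwrite("pics/b_topbox.png",cv2.resize(img[190:300,150:250],None,fx=6,fy=5.4,interpolation=cv2.INTER_CUBIC))
print(status.read_state()["t"])
E
```

```text
top box 0.79 [201.4 244.5  78.   85.7] 1628
top lid 0.76 [198.1 243.6  59.9  79.2] 3858
top low_tin 0.68 [203.2 226.2  27.6  19.5] 433
top susan 0.9 [385.6 258.1  98.8 105.4] 6303
top crock 0.73 [380.4 225.1  38.3  38.7] 1252
top cruets 0.92 [375.  281.6  46.7  24.8] 1059
top whisk 0.67 [275.6 141.1  12.1  66.6] 186
top drawer_tin 0.66 [282.7 270.6  42.   33.9] 1191
side box 0.82 [233.5 319.2 173.4 167.7] 11430
side lid 0.65 [229.2 288.4 151.2  94.8] 6561
side susan 0.69 [397.1 213.8 125.9  65.3] 3202
side crock 0.87 [365.4 182.3  40.2  51.8] 1799
side whisk 0.61 [214.3 221.6  71.8  30. ] 286
side drawer_tin 0.55 [347.7 260.5  71.2  85.4] 3953
1.15
```

View pics/b_topbox.png

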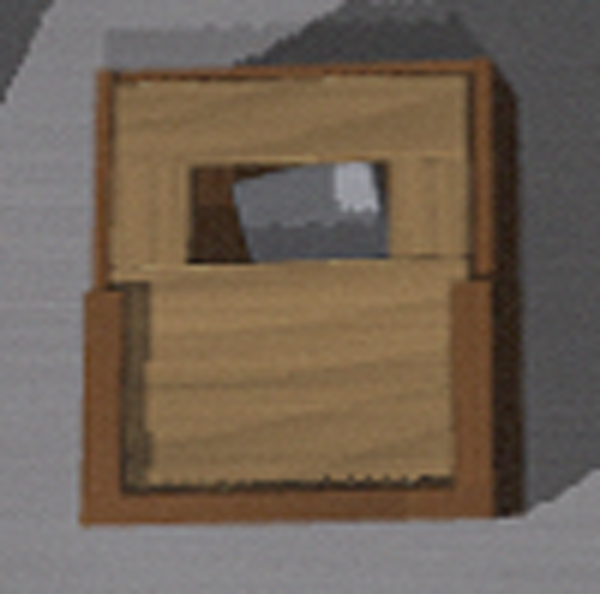

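```bash
python3 - <<'E'
from h import *
from scipy.optimize import least_squares
m=camera_model("top"); ms=camera_model("side")
f=lambda x,y:(150+x/6-0.0,190+y/5.4)
obs=[((-.106,.084,.112),f(80,523)),((-.106,-.084,.112),f(491,515)),((0,.084,.112),f(85,290)),((0,-.084,.112),f(490,283)),
((.0585,.042,.102),f(192,165)),((.0585,-.042,.102),f(388,160)),((.0125,.042,.102),f(190,262)),((.0125,-.042,.102),f(388,260)),
((.106,.084,.102),f(97,70)),((.106,-.084,.102),f(490,62))]
P=np.array([o[0] for o in obs]);U=np.array([o[1] for o in obs])
def W(p):
    c,s=np.cos(p[2]),np.sin(p[2]); return np.c_[p[0]+c*P[:,0]-s*P[:,1],p[1]+s*P[:,0]+c*P[:,1],P[:,2]]
r=least_squares(lambda p:(w2p(m,W(p))-U).ravel(),[.35,.2,0])
print(r.x,np.degrees(r.x[2]));print(np.round(r.fun.reshape(-1,2),1))
S=cv2.imread("pics/b_side.png")
for u in w2p(ms,W(r.x)): cv2.circle(S,tuple(int(v) for v in np.round(u)),2,(0,0,255),-1)
cv2.imwrite("pics/b_sidechk.png",cv2.resize(S[200:400,120:400],None,fx=2.8,fy=2.8))
k=np.load("masks.npz")
def cen(n,z):
    c=cv2.findContours(k[n].astype(np.uint8),cv2.RETR_EXTERNAL,cv2.CHAIN_APPROX_NONE)[0]
    c=max(c,key=len).reshape(-1,2); return p2w(m,c,z)
for n,z in (("top_susan",.032),("top_crock",.1),("top_cruets",.1),("top_drawer_tin",.112),("top_whisk",.03)):
    w=cen(n,z); print(n,np.round(w.min(0),3),np.round(w.max(0),3), np.round((w.min(0)+w.max(0))/2,3))
w=cen("top_susan",.032)[:,:2]
g=least_squares(lambda p:np.hypot(*(w-p[:2]).T)-.14,[.37,-.28],loss='soft_l1',f_scale=.003); print("susan",g.x)
E
```

```text
[0.47201987 0.22188014 0.03334262] 1.9103914847913648
[[-0.3  0.4]
 [-0.   0.6]
 [-0.3  0.1]
 [-0.2 -0.2]
 [-0.   0. ]
 [ 0.5  0.1]
 [ 0.   0.3]
 [ 0.4 -0.2]
 [-0.1 -0.4]
 [ 0.1 -0.8]]
top_susan [ 0.311 -0.404  0.032] [ 0.588 -0.126  0.032] [ 0.45  -0.265  0.032]
top_crock [ 0.473 -0.284  0.1  ] [ 0.572 -0.179  0.1  ] [ 0.523 -0.231  0.1  ]
top_cruets [ 0.353 -0.278  0.1  ] [ 0.411 -0.153  0.1  ] [ 0.382 -0.215  0.1  ]
top_drawer_tin [ 0.365 -0.037  0.112] [0.447 0.06  0.112] [0.406 0.011 0.112]
top_whisk [0.761 0.035 0.03 ] [0.863 0.056 0.03 ] [0.812 0.046 0.03 ]
susan [ 0.44964342 -0.26752076]
```

View pics/b_sidechk.png

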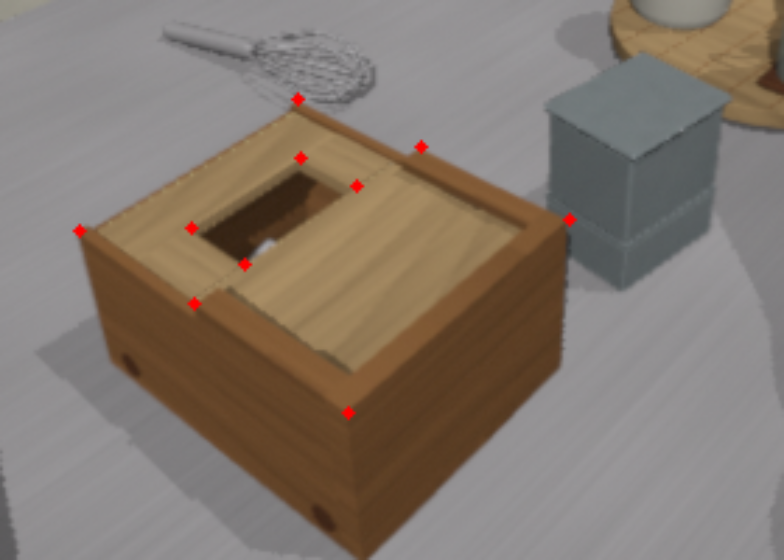

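The box fit is good: residuals under 1 px, origin about (0.472, 0.222), yaw 1.9°. The points reprojected into the side view land within about 2 px. Next I'll work out the move to a pose above the lid bar.

```bash
cat >> h.py <<'E'
BOX=np.array([.472,.222]); BY=0.0333
def rel(target,yawz,step=.05,s=None):
    """tool-frame shift to TCP target, and turn (deg) about tool x so tool z lies along world heading yawz (mod 180)"""
    s=s or st(); Rt=R.from_rotvec(s["tcp_rot"]).as_matrix()
    d=Rt.T@(np.array(target)-s["ee_pos"])
    zc=np.array([np.cos(yawz),np.sin(yawz),0]); a=Rt.T@zc; # turn about x: y->z. new z=(0,-sin,cos)
    t=np.degrees(np.arctan2(-a[1],a[2])); t=(t+90)%180-90
    print("pos",np.round(s["ee_pos"],4),"axes x,y,z",np.round(Rt.T,3).tolist(),"t",round(s["t"],2))
    print("shift",np.round(d*1000,1),"mm turn",round(t,2)); return d,t
def bw(x,y,z):
    c,s=np.cos(BY),np.sin(BY); return np.array([BOX[0]+c*x-s*y,BOX[1]+s*x+c*y,z])
E
python3 - <<'E'
from h import *
t=bw(.004+.0745,0,.22);print(t); rel(t,BY)
E
```

```text
[0.55045648 0.22461357 0.22      ]
pos [ 0.1702 -0.6014  0.2313] axes x,y,z [[0.0, -0.0, -1.0], [0.962, 0.272, 0.0], [0.272, -0.962, 0.0]] t 1.15
shift [  11.3  590.8 -691.2] mm turn -76.1
```

Emit:
send_rows([
  [[-0.04, 0, 0, 0], [-0.02, 0.0295, -0.0345, 0], [0, 0.0295, -0.0345, 0], [0, 0.0295, -0.0345, 0], [0, 0.0295, -0.0345, 0], [0, 0.0295, -0.0345, 0], [0, 0.0295, -0.0345, 0], [0, 0.0295, -0.0345, 0]],
], hand=0.7, grip_force=60)

```text
t: 1.95
ee_pos: [0.3037, -0.3112, 0.2916]
tcp_rot: [1.004, 1.326, -1.004]
wrist_force: [1.9, -0.2, 0.3]
opening: 0.06
```

Emit:
send_rows([
  [[0, 0.0295, -0.0345, 0], [0, 0.0295, -0.0345, 0], [0, 0.0295, -0.0345, 0], [0, 0.0295, -0.0345, 0], [0, 0.0295, -0.0345, 0], [0, 0.0295, -0.0345, 0], [0, 0.0295, -0.0345, 0], [0, 0.0295, -0.0345, 0]],
])

```text
t: 2.75
ee_pos: [0.4557, 0.0188, 0.2916]
tcp_rot: [1.004, 1.326, -1.003]
wrist_force: [1.1, -0.0, 0.2]
opening: 0.0597
```

```bash
python3 - <<'E'
from h import *
print(np.round(st()["q"],2),st()["opening"])
t=bw(.004+.0745,0,.22);rel(t,BY)
E
```

```text
[ 0.07  0.39 -0.3   1.97  0.16  0.8  -1.62] 0.05970094936153576
pos [0.4557 0.0188 0.2916] axes x,y,z [[0.001, -0.0, -1.0], [0.962, 0.272, 0.001], [0.272, -0.962, 0.0]] t 2.75
shift [  71.6  147.2 -172.2] mm turn -76.1
```

Emit:
send_rows([
  [[0, 0.0295, -0.0345, 0], [0, 0.0295, -0.0345, 0], [0, 0.0295, -0.0345, 0], [0, 0.0295, -0.0345, 0], [0, 0.0292, -0.0342, 0], [0, 0, 0, -8], [0, 0, 0, -8], [0, 0, 0, -8]],
])

```text
t: 3.55
ee_pos: [0.5497, 0.2233, 0.291]
tcp_rot: [0.679, 1.462, -0.679]
wrist_force: [0.3, 0.1, 0.0]
opening: 0.0596
```

Emit:
send_rows([
  [[0, 0, 0, -8], [0, 0, 0, -8], [0, 0, 0, -8], [0, 0, 0, -8], [0, 0, 0, -8], [0, 0, 0, -8], [0, 0, 0, -4], [0, 0, 0, 0]],
])

```text
t: 4.35
ee_pos: [0.5499, 0.2226, 0.2911]
tcp_rot: [-0.024, 1.571, 0.025]
wrist_force: [-0.1, 0.4, 0.0]
opening: 0.0598
```

```bash
python3 - <<'E'
from h import *
print(np.round(st()["q"],2),st()["opening"])
t=bw(.004+.0745,0,.22);rel(t,BY)
m=camera_model("wrist");im=read_camera("wrist");cv2.imwrite("pics/c_w.png",im)
S=read_camera("side");cv2.imwrite("pics/c_s.png",S)
E
```

```text
[-0.1   0.64 -0.65  1.57  0.42  1.07 -0.83] 0.05978825431536256
pos [0.5499 0.2226 0.2911] axes x,y,z [[-0.0, 0.0, -1.0], [-0.031, 1.0, 0.0], [1.0, 0.031, -0.0]] t 4.35
shift [71.1  2.   0.7] mm turn -0.12
```

View pics/c_w.png

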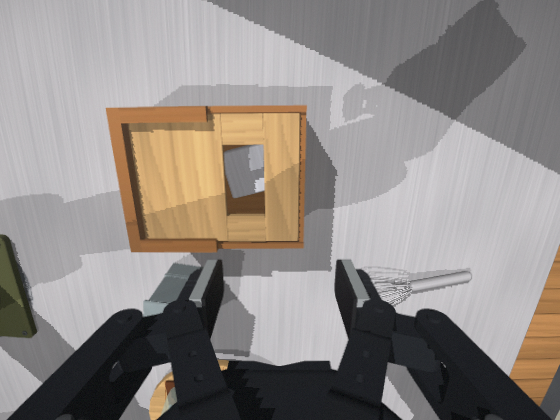

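View pics/c_s.png

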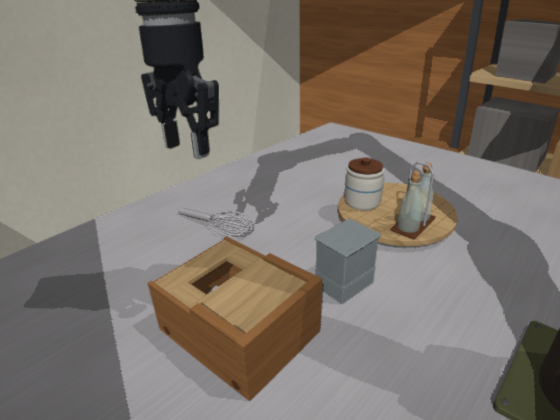

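The wrist view shows the lid bar between columns 265 (slot edge) and 299 (front end) at row 180, with the lip just beyond it. I'll use this as a second measurement.

```bash
python3 - <<'E'
from h import *
m=camera_model("wrist");im=cv2.imread("pics/c_w.png")
z=im[95:265,195:325]; cv2.imwrite("pics/c_wz.png",cv2.resize(z,None,fx=4.5,fy=3.5,interpolation=cv2.INTER_CUBIC))
for n,x,y,zz in (("slotfront",.0585,0,.102),("slotrear",.0125,0,.102),("slotL",.035,.042,.102),("slotR",.035,-.042,.102),("lidfront",.0985,0,.102),("lipouter",.106,0,.098),("c1",.106,.084,.102),("c2",.106,-.084,.102)):
    print(n,np.round(w2p(m,bw(x,y,zz)),1))
E
```

```text
slotfront [[262. 184.]]
slotrear [[222.5 184.2]]
slotL [[240.2 147.5]]
slotR [[243.3 218.1]]
lidfront [[296.5 183.9]]
lipouter [[302.7 183.1]]
c1 [[304.7 107.7]]
c2 [[301.4 249.5]]
```

View pics/c_wz.png

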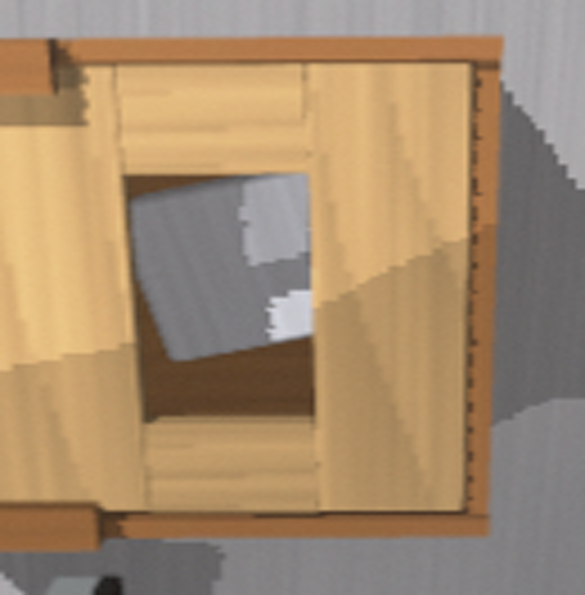

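The wrist view puts everything about 3 mm further in +x and 1.5 mm further in +y than the top fit, and the side-view offset agrees. I'll adopt box ≈ (0.4745, 0.2235), descend over the bar, then look.

Emit:
send_rows([
  [[0.03, 0.0035, 0.0027, 0], [0.045, 0, 0, 0], [0.045, 0, 0, 0], [0.03, 0, 0, 0], [0.01, 0, 0, 0], [0, 0, 0, 0]],
], hand=0.57)

```text
t: 5.05
ee_pos: [0.5519, 0.2262, 0.1304]
tcp_rot: [-0.025, 1.572, 0.023]
wrist_force: [0.1, 0.4, 0.6]
opening: 0.0486
```

```bash
sed -i 's/BOX=.*;/BOX=np.array([.4745,.2235]);/' h.py; python3 - <<'E'
from h import *
s=st();print(np.round(s["q"],2),s["opening"],s["wrist_force"])
t=bw(.004+.0745,0,.1);rel(t,BY)
m=camera_model("wrist");im=read_camera("wrist");cv2.imwrite("pics/d_w.png",im)
S=read_camera("side");cv2.imwrite("pics/d_s.png",cv2.resize(S[180:360,120:360],None,fx=3.3,fy=3.3,interpolation=cv2.INTER_CUBIC))
E
```

```text
[-0.17  0.83 -0.54  1.73  0.59  0.75 -0.97] 0.048603139330485164 [0.13834486 0.40566662 0.59966962]
pos [0.5519 0.2262 0.1304] axes x,y,z [[-0.002, -0.001, -1.0], [-0.031, 1.0, -0.001], [1.0, 0.031, -0.002]] t 5.05
shift [30.4 -0.1  1.1] mm turn -0.13
```

View pics/d_w.png

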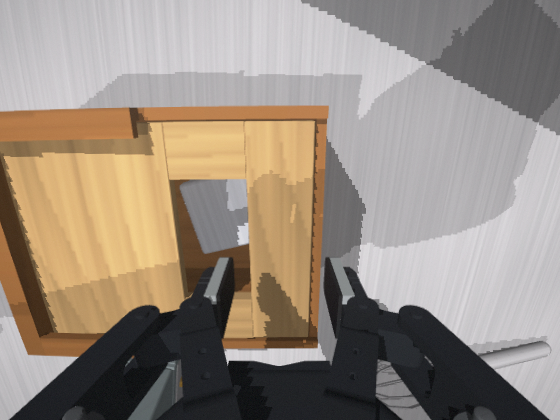

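View pics/d_s.png

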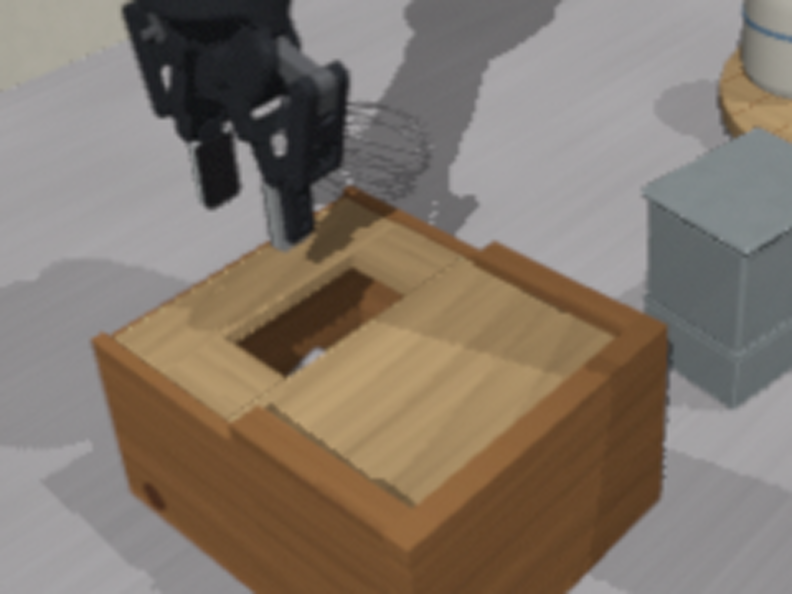

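The wrist view shows the bar centred between the fingertips (tips at columns 228 and 330, bar 250–313). I'll descend and feel for the lip.

Emit:
send_rows([
  [[0.01, 0, 0.0005, 0], [0.01, 0, 0, 0], [0.005, 0, 0, 0], [0, 0, 0, 0]],
])

```text
t: 5.55
ee_pos: [0.5523, 0.226, 0.1054]
tcp_rot: [-0.026, 1.572, 0.024]
wrist_force: [-0.2, 0.2, 0.3]
opening: 0.049
```

Emit:
send_rows([
  [[0.002, 0, 0, 0], [0.002, 0, 0, 0], [0, 0, 0, 0]],
])

```text
t: 5.85
ee_pos: [0.5528, 0.2264, 0.1022]
tcp_rot: [-0.025, 1.571, 0.025]
wrist_force: [0.4, 0.6, -0.2]
opening: 0.0487
```

Emit:
send_rows([
  [[0.001, 0, 0, 0], [0.001, 0, 0, 0], [0, 0, 0, 0]],
])

```text
t: 6.15
ee_pos: [0.5529, 0.2264, 0.1002]
tcp_rot: [-0.025, 1.571, 0.025]
wrist_force: [0.5, 0.9, -1.3]
opening: 0.049
```

Emit:
send_rows([
  [[0.001, 0, 0, 0], [0.001, 0, 0, 0], [0, 0, 0, 0]],
])

```text
t: 6.45
ee_pos: [0.5528, 0.2263, 0.0981]
tcp_rot: [-0.025, 1.571, 0.025]
wrist_force: [0.6, -0.5, -0.6]
opening: 0.0489
```

Emit:
send_rows([
  [[0.001, 0, 0, 0], [0.001, 0, 0, 0], [0, 0, 0, 0]],
])

```text
t: 6.75
ee_pos: [0.5528, 0.2264, 0.0961]
tcp_rot: [-0.025, 1.571, 0.025]
wrist_force: [-0.2, 0.4, -0.2]
opening: 0.049
```

```bash
python3 - <<'E'
from h import *
im=read_camera("wrist");cv2.imwrite("pics/e_w.png",im)
S=read_camera("side");cv2.imwrite("pics/e_s.png",cv2.resize(S[180:360,120:360],None,fx=3.3,fy=3.3,interpolation=cv2.INTER_CUBIC))
E
```

```text
(no output)
```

View pics/e_w.png

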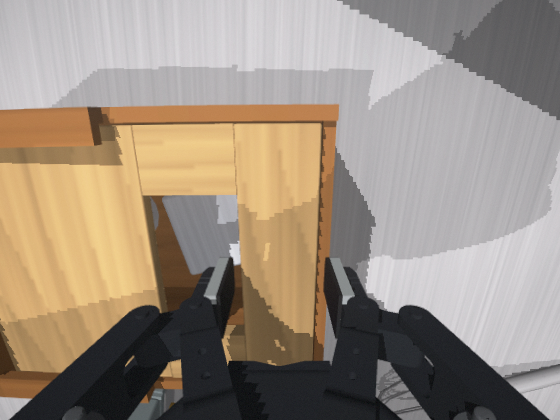

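View pics/e_s.png

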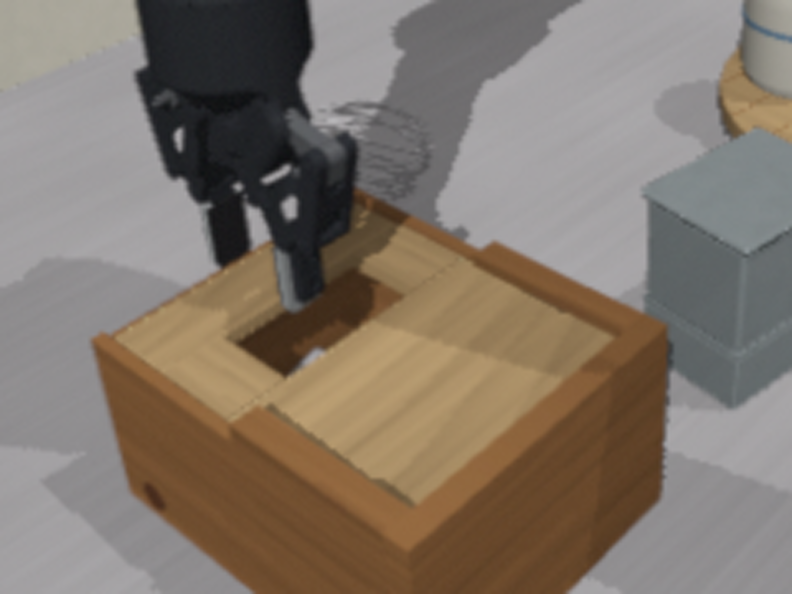

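The fingertips are at lid-top level. The inner finger is over the slot beside the bar (col 235 against edge 239) and the outer one is over the lip (col 325). I'll continue down until contact.

Emit:
send_rows([
  [[0.001, 0, 0, 0], [0.001, 0, 0, 0], [0, 0, 0, 0]],
])

```text
t: 7.15
ee_pos: [0.5531, 0.2265, 0.0952]
tcp_rot: [-0.025, 1.57, 0.025]
wrist_force: [-1.4, -0.7, 6.7]
opening: 0.0489
```

Emit:
send_rows([
  [[0.001, 0, 0, 0], [0.001, 0, 0, 0], [0, 0, 0, 0]],
])

```text
t: 7.45
ee_pos: [0.5532, 0.2266, 0.0949]
tcp_rot: [-0.025, 1.568, 0.024]
wrist_force: [-5.3, -2.9, 18.4]
opening: 0.049
```

Emit:
send_rows([
  [[0.001, 0, 0, 0], [0, 0, 0, 0]],
])

```text
t: 7.65
ee_pos: [0.5533, 0.2266, 0.0947]
tcp_rot: [-0.025, 1.568, 0.024]
wrist_force: [-6.7, -3.4, 25.0]
opening: 0.0488
```

```bash
python3 - <<'E'
from h import *
s=st();print(s["moment"],s["wrist_force"])
im=read_camera("wrist");cv2.imwrite("pics/f_w.png",cv2.resize(im[170:330,180:380],None,fx=4,fy=3.7,interpolation=cv2.INTER_CUBIC))
S=read_camera("side");cv2.imwrite("pics/f_s.png",cv2.resize(S[225:285,170:250],None,fx=10,fy=10,interpolation=cv2.INTER_CUBIC))
E
```

```text
[-0.88829172  0.80343508 -0.13056071] [-6.74625986 -3.38918091 25.04719791]
```

View pics/f_w.png

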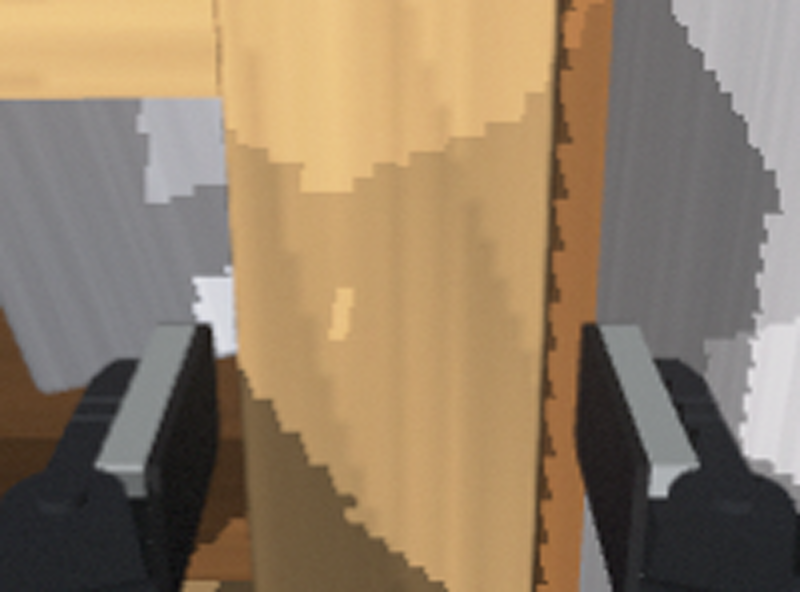

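View pics/f_s.png

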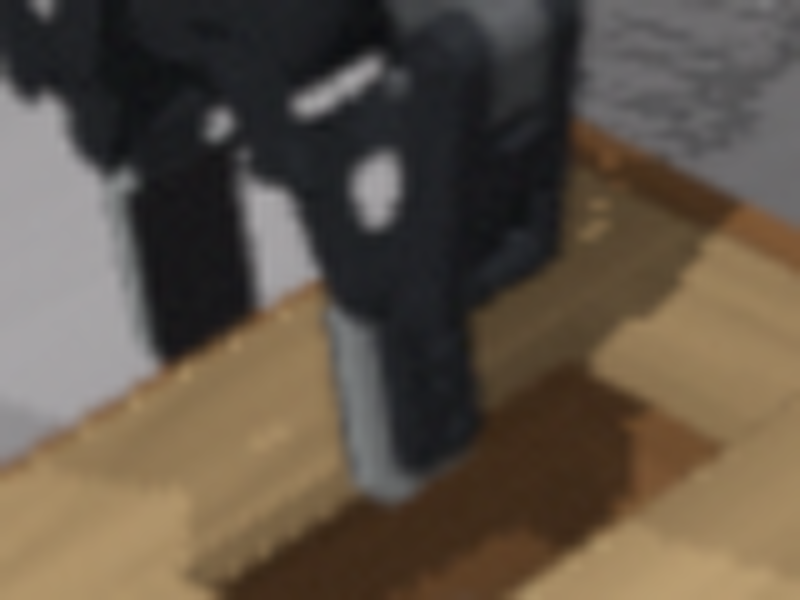

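Both fingers straddle the bar clear of it, and the 25 N contact is the outer tip on the lip (z 0.098). I'll back up slightly above the lip and close.

Emit:
send_rows([
  [[-0.0065, 0, 0, 0], [0, 0, 0, 0]],
])

```text
t: 7.95
ee_pos: [0.5535, 0.2268, 0.0987]
tcp_rot: [-0.024, 1.569, 0.025]
wrist_force: [0.8, 0.3, 0.1]
opening: 0.049
```

Emit:
send_rows([
  [[0, 0, 0, 0], [0, 0, 0, 0], [0, 0, 0, 0], [0, 0, 0, 0], [0, 0, 0, 0]],
], hand=0.3, grip_force=60)

```text
t: 8.45
ee_pos: [0.553, 0.2265, 0.0982]
tcp_rot: [-0.025, 1.57, 0.024]
wrist_force: [-1.0, -1.6, 8.9]
opening: 0.0368
```

```bash
python3 - <<'E'
from h import *
s=st();print(s["moment"],s["wrist_force"],s["ee_pos"],s["opening"])
im=read_camera("wrist");cv2.imwrite("pics/g_w.png",cv2.resize(im[170:330,180:380],None,fx=4,fy=3.7,interpolation=cv2.INTER_CUBIC))
S=read_camera("side");cv2.imwrite("pics/g_s.png",cv2.resize(S[225:285,170:250],None,fx=10,fy=10,interpolation=cv2.INTER_CUBIC))
E
```

```text
[-0.24913467  0.31414793 -0.01503596] [-0.99346779 -1.5671535   8.86779348] [0.55299933 0.22646278 0.09824637] 0.036830883574649816
```

View pics/g_w.png

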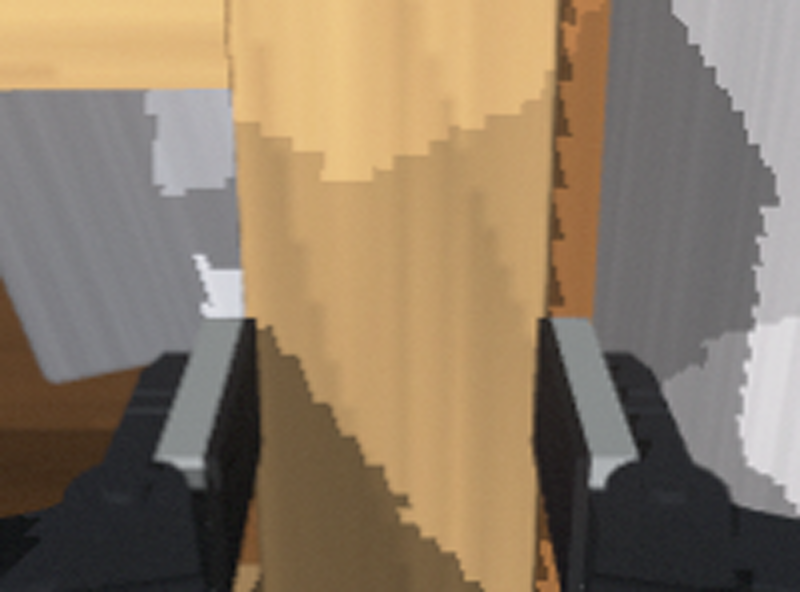

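View pics/g_s.png

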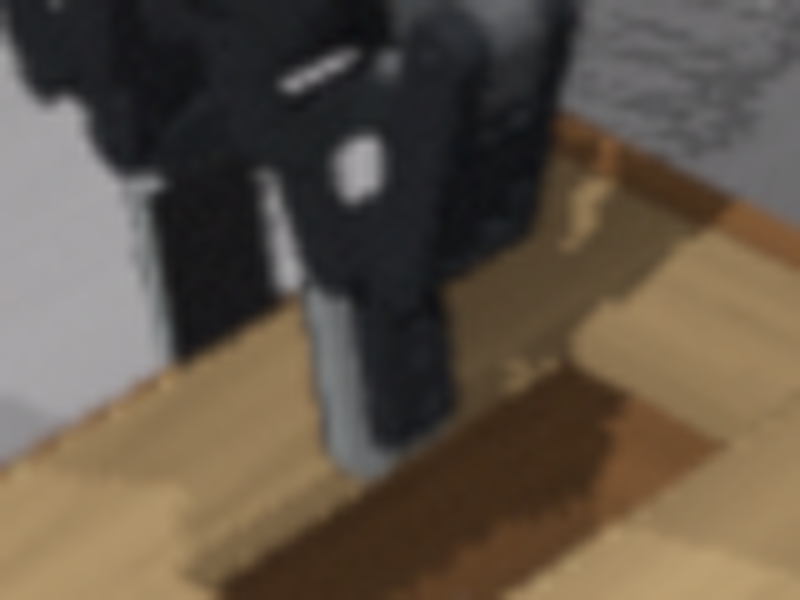

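The opening went to 36.8 mm, below the bar's 40 mm, with an upward force, so a fingertip slid over the bar's top edge. I'll reopen, go lower and grip again.

Emit:
send_rows([
  [[-0.001, 0, 0, 0], [0, 0, 0, 0], [0, 0, 0, 0], [0.0015, 0, 0, 0], [0.0015, 0, 0, 0], [0.001, 0, 0, 0], [0, 0, 0, 0]],
], hand=0.57)

```text
t: 9.25
ee_pos: [0.5529, 0.2264, 0.0953]
tcp_rot: [-0.025, 1.57, 0.024]
wrist_force: [-1.3, -1.0, 5.0]
opening: 0.0487
```

```bash
python3 - <<'E'
from h import *
im=read_camera("wrist");cv2.imwrite("pics/h_w.png",cv2.resize(im[170:330,180:380],None,fx=4,fy=3.7,interpolation=cv2.INTER_CUBIC))
E
```

```text
(no output)
```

View pics/h_w.png

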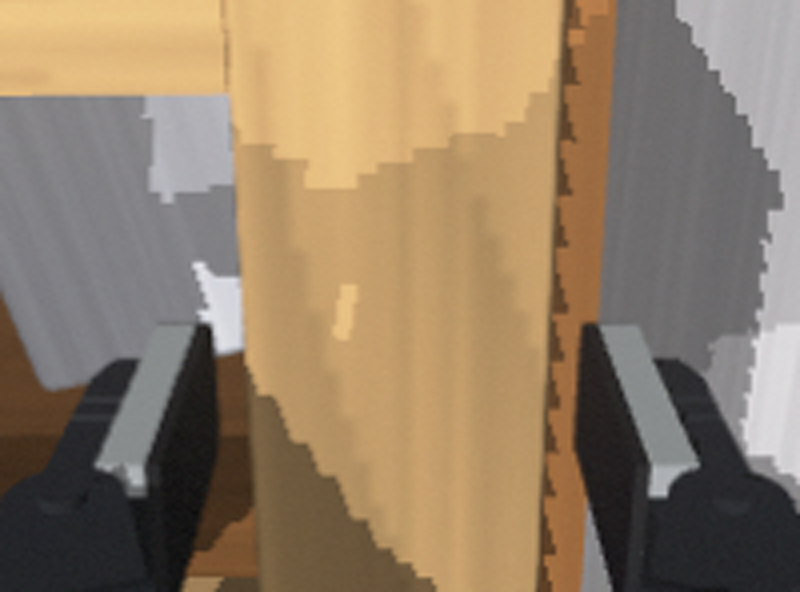

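Emit:
send_rows([
  [[-0.001, 0, 0, 0], [0, 0, 0, 0], [0, 0, 0, 0], [0, 0, 0, 0], [0, 0, 0, 0], [0, 0, 0, 0]],
], hand=0.3, grip_force=40)

```text
t: 9.9
ee_pos: [0.5535, 0.2269, 0.0969]
tcp_rot: [-0.024, 1.569, 0.025]
wrist_force: [-1.2, -1.6, 9.4]
opening: 0.0385
```

```bash
python3 - <<'E'
from h import *
s=st();print(s["moment"],s["wrist_force"],s["ee_pos"],s["opening"])
im=read_camera("wrist");cv2.imwrite("pics/i_w.png",cv2.resize(im[170:330,180:380],None,fx=4,fy=3.7,interpolation=cv2.INTER_CUBIC))
E
```

```text
[-0.21051938  0.06255296 -0.0447634 ] [-1.24278347 -1.64606636  9.41676686] [0.55347953 0.22688162 0.09685641] 0.03846031372607504
```

View pics/i_w.png

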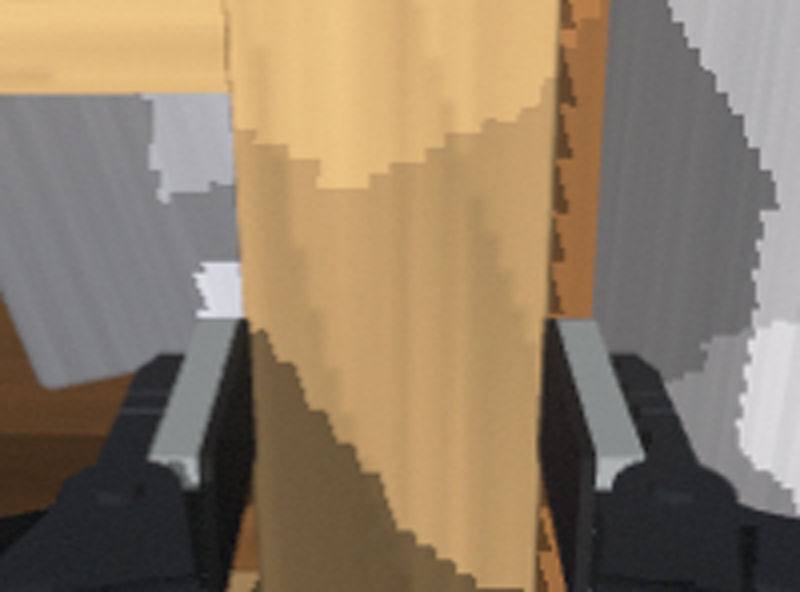

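Emit:
send_rows([
  [[-0.001, 0, 0, 0], [-0.001, 0, 0, 0], [-0.001, 0, 0, 0], [-0.001, 0, 0, 0], [-0.001, 0, 0, 0], [0, 0, 0, 0]],
])

```text
t: 10.55
ee_pos: [0.5529, 0.2264, 0.1008]
tcp_rot: [-0.025, 1.571, 0.025]
wrist_force: [-0.4, -0.6, -2.6]
opening: 0.0382
```

```bash
python3 - <<'E'
from h import *
s=st();print(s["moment"],s["wrist_force"],s["ee_pos"],s["opening"])
im=read_camera("wrist");cv2.imwrite("pics/j_w.png",cv2.resize(im[100:350,130:380],None,fx=3.2,fy=2.4,interpolation=cv2.INTER_CUBIC))
S=read_camera("side");cv2.imwrite("pics/j_s.png",cv2.resize(S[200:350,120:320],None,fx=4,fy=4,interpolation=cv2.INTER_CUBIC))
E
```

```text
[-0.02087104 -0.19181685  0.02812061] [-0.44151879 -0.63220155 -2.62720665] [0.55289376 0.22644287 0.1007576 ] 0.03819070736418667
```

View pics/j_w.png

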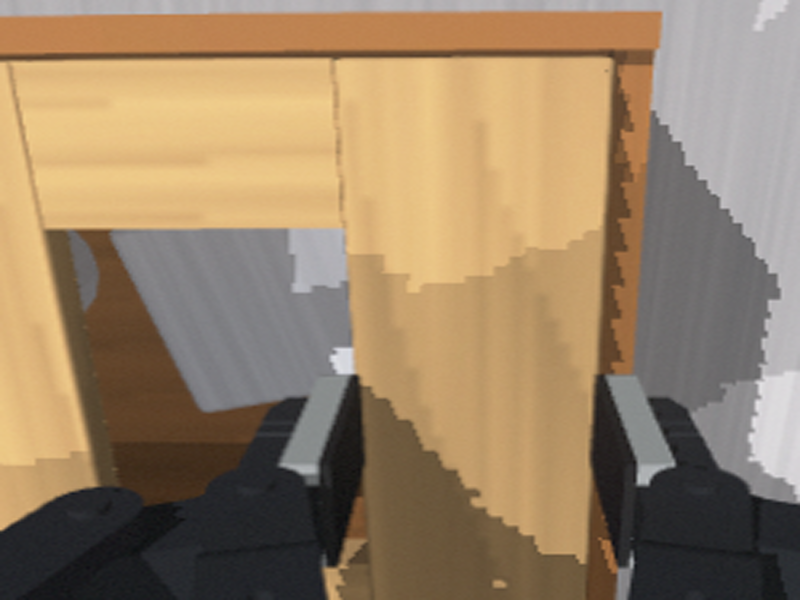

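View pics/j_s.png

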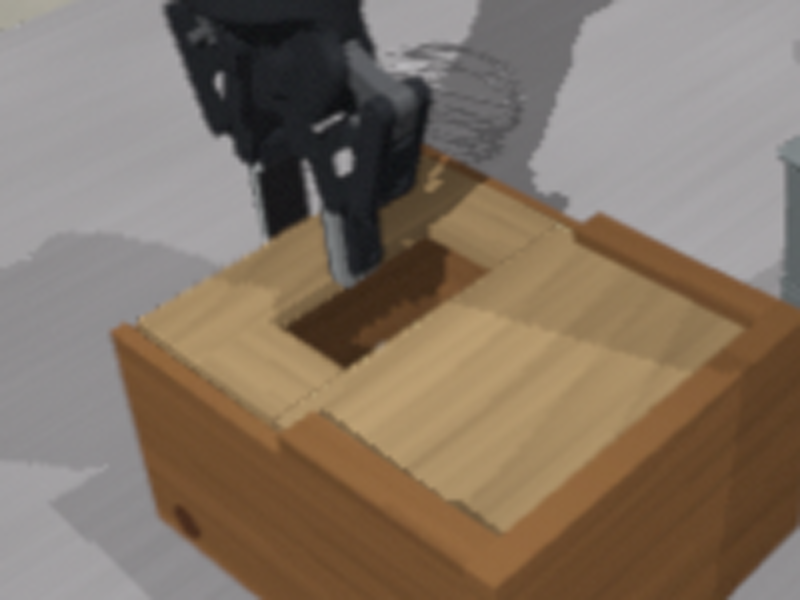

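It's gripped: the force is −2.6 N and the lid's front edge stands above the cheek. I'll lift about 2.5 mm more, then draw it out.

Emit:
send_rows([
  [[-0.001, 0, 0, 0], [-0.001, 0, 0, 0], [-0.0008, 0, 0, 0], [0, 0, 0.002, 0], [0, 0, 0.003, 0], [0, 0, 0.004, 0], [0, 0, 0, 0]],
], grip_force=45)

```text
t: 11.35
ee_pos: [0.5628, 0.2266, 0.1036]
tcp_rot: [-0.024, 1.57, 0.024]
wrist_force: [0.1, -0.6, -5.8]
opening: 0.038
```

```bash
python3 - <<'E'
from h import *
s=st();print(s["moment"],s["wrist_force"],s["ee_pos"],s["opening"])
im=read_camera("wrist");cv2.imwrite("pics/k_w.png",cv2.resize(im[100:350,130:380],None,fx=3.2,fy=2.4,interpolation=cv2.INTER_CUBIC))
E
```

```text
[-0.06131202 -0.41770194  0.04910002] [ 0.08981232 -0.59281929 -5.80525222] [0.5627649  0.2265964  0.10364372] 0.037962851199439526
```

View pics/k_w.png

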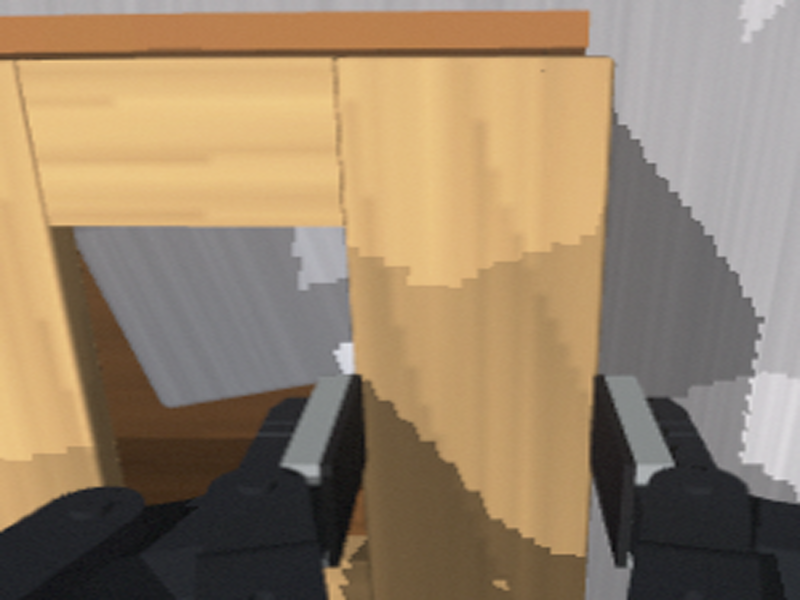

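The lid's front is over the lip and it has moved out about 10 mm. I'll continue to about 45 mm out and then regrip deeper.

Emit:
send_rows([
  [[0.0005, 0, 0.005, 0], [0.0005, 0, 0.006, 0], [0, 0, 0.006, 0], [0, 0, 0.006, 0], [0, 0, 0.006, 0], [0, 0, 0.006, 0], [0, 0, 0, 0], [0, 0, 0, 0]],
])

```text
t: 12.2
ee_pos: [0.5971, 0.2279, 0.1027]
tcp_rot: [-0.024, 1.57, 0.025]
wrist_force: [0.5, -0.4, -0.5]
opening: 0.0379
```

```bash
python3 - <<'E'
from h import *
s=st();print(s["moment"],s["wrist_force"],s["ee_pos"],s["opening"])
im=read_camera("wrist");cv2.imwrite("pics/l_w.png",im)
S=read_camera("side");cv2.imwrite("pics/l_s.png",cv2.resize(S[200:350,120:320],None,fx=4,fy=4,interpolation=cv2.INTER_CUBIC))
E
```

```text
[ 0.0080197  -0.24552603 -0.03062604] [ 0.4942006  -0.42290103 -0.52049197] [0.5971034  0.22787464 0.10265786] 0.03790628125817222
```

View pics/l_w.png

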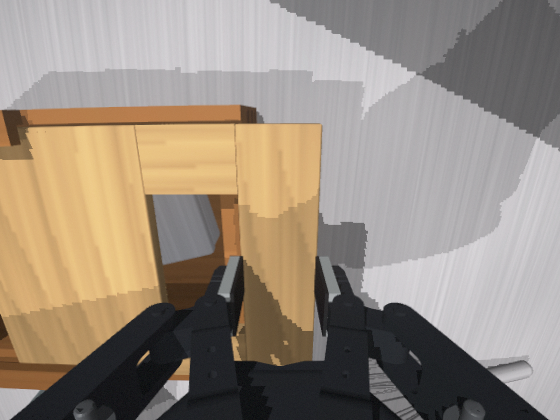

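View pics/l_s.png

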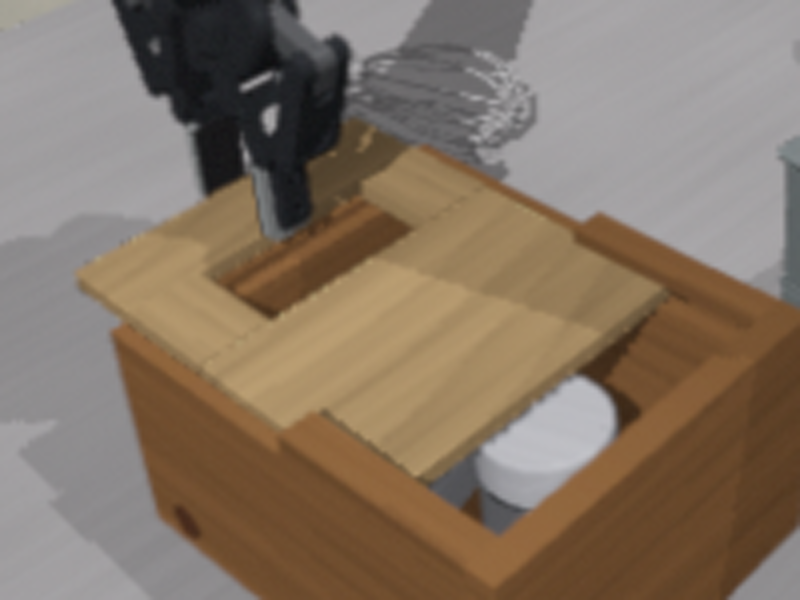

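The lid is about 44 mm out and the tall tin is now visible. I'll rest the lid on the lip and regrip deeper for the carry.

Emit:
send_rows([
  [[0.001, 0, 0, 0], [0, 0, 0, 0]],
])

```text
t: 12.5
ee_pos: [0.5967, 0.2279, 0.1025]
tcp_rot: [-0.025, 1.57, 0.025]
wrist_force: [-1.5, -1.0, 4.2]
opening: 0.0378
```

Emit:
send_rows([
  [[0, 0, 0, 0], [0, 0, 0, 0], [0.001, 0, 0, 0], [0.001, 0, 0, 0], [0.001, 0, 0, 0], [0, 0, 0, 0]],
], hand=0.56)

```text
t: 13.1
ee_pos: [0.5967, 0.2277, 0.0983]
tcp_rot: [-0.025, 1.571, 0.025]
wrist_force: [0.3, 0.5, 0.2]
opening: 0.0477
```

```bash
python3 - <<'E'
from h import *
s=st();print(s["moment"],s["wrist_force"],s["ee_pos"],s["opening"])
S=read_camera("side");cv2.imwrite("pics/m_s.png",cv2.resize(S[200:350,120:320],None,fx=4,fy=4,interpolation=cv2.INTER_CUBIC))
E
```

```text
[0.01193573 0.04881571 0.04069307] [0.33276715 0.45110468 0.16694251] [0.59670251 0.22773618 0.09826502] 0.04771243202792653
```

View pics/m_s.png

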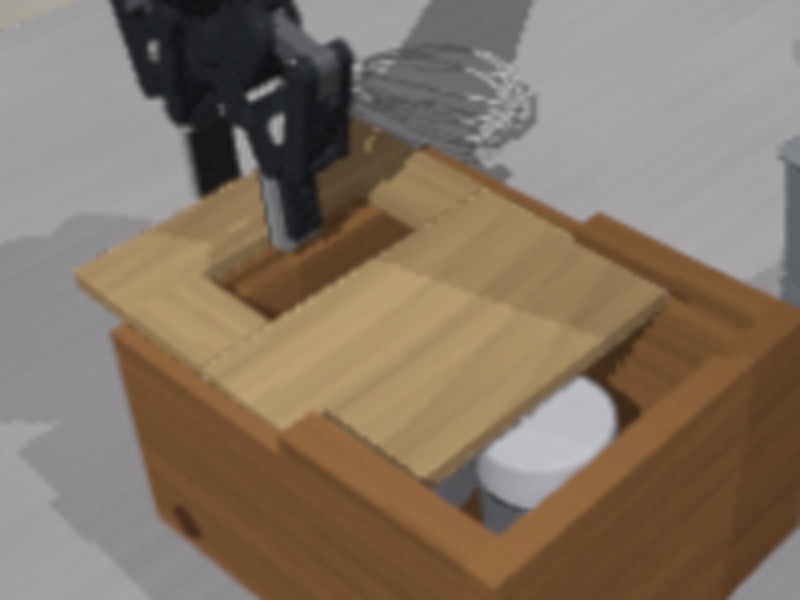

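Emit:
send_rows([
  [[0, 0, 0, 0], [0, 0, 0, 0], [0, 0, 0, 0], [0, 0, 0, 0], [-0.001, 0, 0, 0], [0, 0, 0, 0]],
], hand=0.3, grip_force=70)

```text
t: 13.75
ee_pos: [0.5969, 0.2277, 0.0992]
tcp_rot: [-0.025, 1.571, 0.025]
wrist_force: [0.8, 0.3, -0.9]
opening: 0.0379
```

Emit:
send_rows([
  [[0, 0, 0.006, 0], [0, 0, 0.008, 0], [0, 0, 0.008, 0], [0, 0, 0.008, 0], [0, 0, 0.008, 0], [0, 0, 0, 0]],
])

```text
t: 14.35
ee_pos: [0.6364, 0.2294, 0.1003]
tcp_rot: [-0.023, 1.569, 0.025]
wrist_force: [-1.1, -1.1, 5.8]
opening: 0.0376
```

```bash
python3 - <<'E'
from h import *
s=st();print(s["moment"],s["wrist_force"],s["ee_pos"],s["opening"])
S=read_camera("side");cv2.imwrite("pics/n_s.png",cv2.resize(S[200:350,120:320],None,fx=4,fy=4,interpolation=cv2.INTER_CUBIC))
E
```

```text
[-0.05668431  0.66534661 -0.01393975] [-1.09722028 -1.06601174  5.80049912] [0.63639952 0.22944708 0.10026338] 0.03763712245800377
```

View pics/n_s.png

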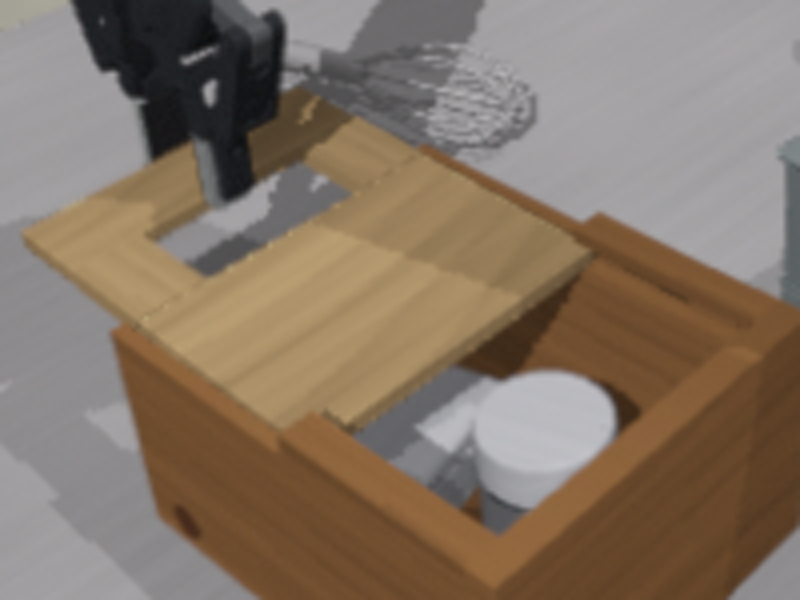

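The lid is about 84 mm out and still held. I'll clear the rails, then lift.

Emit:
send_rows([
  [[-0.0015, 0, 0.006, 0], [-0.001, 0, 0.006, 0], [-0.002, 0, 0.006, 0], [-0.005, 0, 0.008, 0], [-0.01, 0, 0.01, 0], [-0.01, 0, 0.01, 0], [0, 0, 0, 0]],
])

```text
t: 15.1
ee_pos: [0.6838, 0.2303, 0.1303]
tcp_rot: [-0.022, 1.566, 0.024]
wrist_force: [-0.2, -0.1, -2.0]
opening: 0.0377
```

```bash
python3 - <<'E'
from h import *
s=st();print(s["moment"],s["wrist_force"],s["ee_pos"],s["opening"])
S=read_camera("side");cv2.imwrite("pics/o_s.png",cv2.resize(S[150:350,100:360],None,fx=3,fy=3,interpolation=cv2.INTER_CUBIC))
T=read_camera("top");cv2.imwrite("pics/o_t.png",T)
E
```

```text
[ 0.02303557 -0.20115687 -0.02018038] [-0.23744656 -0.1183348  -1.99413633] [0.68378044 0.23032909 0.13026476] 0.037716169115677406
```

View pics/o_s.png

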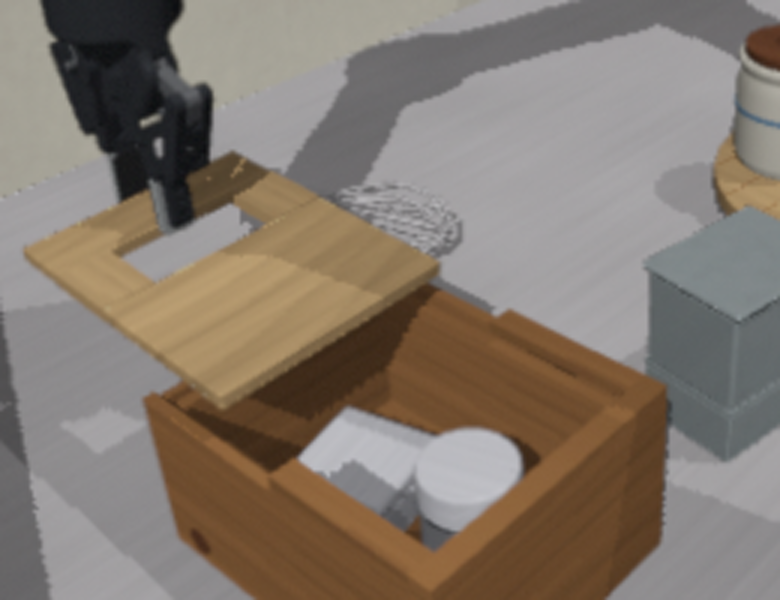

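View pics/o_t.png

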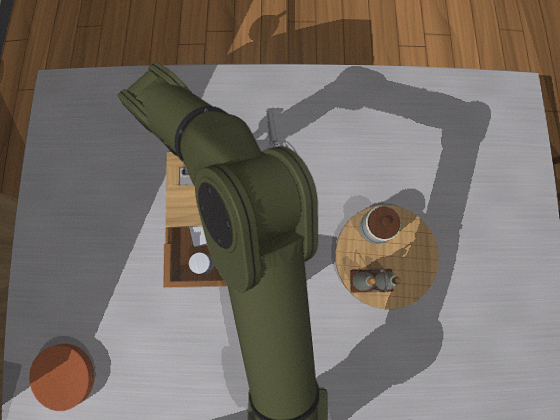

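The lid is held level and clear of the rails. I'll carry it on along +x until its tail clears the box, then lower it there. That spot has free table and stays well left of the whisk.

Emit:
send_rows([
  [[-0.008, 0, 0.02, 0], [0, 0, 0.02, 0], [0, 0, 0.02, 0], [0, 0, 0.015, 0], [0, 0, 0.013, 0], [0, 0, 0.005, 0], [0, 0, 0, 0]],
])

```text
t: 15.9
ee_pos: [0.7733, 0.2333, 0.1358]
tcp_rot: [-0.025, 1.572, 0.024]
wrist_force: [-0.2, 0.1, -1.7]
opening: 0.0375
```

```bash
python3 - <<'E'
from h import *
s=st();print(np.round(s["q"],2),s["wrist_force"],s["ee_pos"],s["opening"])
S=read_camera("side");cv2.imwrite("pics/p_s.png",cv2.resize(S[130:350,60:360],None,fx=2.6,fy=2.6,interpolation=cv2.INTER_CUBIC))
E
```

```text
[-0.16  1.11 -0.56  0.92  0.53  1.23 -0.6 ] [-0.19831857  0.08578712 -1.74539824] [0.77328374 0.23330699 0.13582031] 0.03749501225424113
```

View pics/p_s.png

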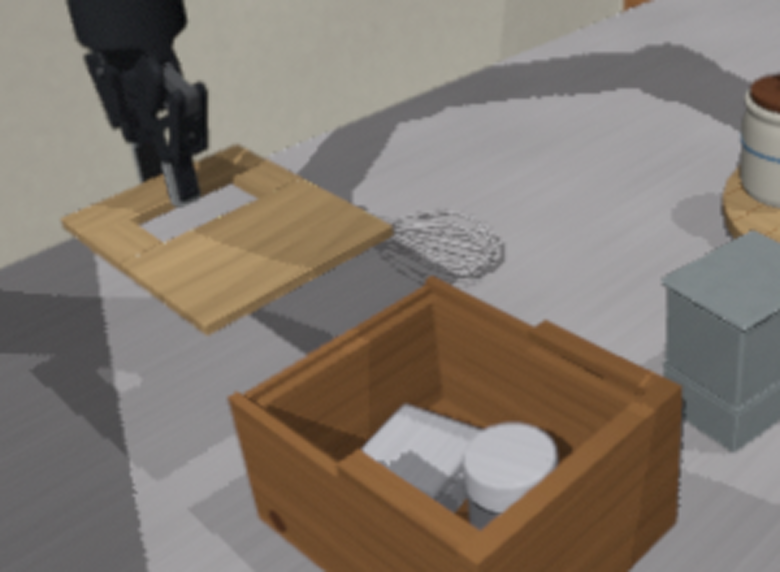

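The lid's tail clears the box by about 23 mm. I'll lower it.

Emit:
send_rows([
  [[0.02, 0, 0, 0], [0.03, 0, 0, 0], [0.03, 0, 0, 0], [0.02, 0, 0, 0], [0.012, 0, 0, 0], [0.006, 0, 0, 0], [0, 0, 0, 0]],
])

```text
t: 16.65
ee_pos: [0.7737, 0.2335, 0.019]
tcp_rot: [-0.025, 1.571, 0.025]
wrist_force: [0.1, 0.3, -1.9]
opening: 0.0375
```

Emit:
send_rows([
  [[0.003, 0, 0, 0], [0.003, 0, 0, 0], [0, 0, 0, 0]],
])

```text
t: 16.95
ee_pos: [0.7739, 0.2334, 0.0134]
tcp_rot: [-0.025, 1.57, 0.025]
wrist_force: [-0.7, -0.2, -2.0]
opening: 0.0378
```

Emit:
send_rows([
  [[0.002, 0, 0, 0], [0.002, 0, 0, 0], [0, 0, 0, 0]],
])

```text
t: 17.25
ee_pos: [0.7735, 0.2333, 0.0087]
tcp_rot: [-0.025, 1.571, 0.025]
wrist_force: [-0.7, -0.1, -1.9]
opening: 0.0375
```

Emit:
send_rows([
  [[0.002, 0, 0, 0], [0.002, 0, 0, 0], [0, 0, 0, 0]],
])

```text
t: 17.55
ee_pos: [0.774, 0.2335, 0.0056]
tcp_rot: [-0.024, 1.57, 0.025]
wrist_force: [-0.0, -0.4, 1.1]
opening: 0.0376
```

Emit:
send_rows([
  [[0.001, 0, 0, 0], [0.001, 0, 0, 0], [0, 0, 0, 0]],
])

```text
t: 17.85
ee_pos: [0.774, 0.2335, 0.004]
tcp_rot: [-0.024, 1.57, 0.025]
wrist_force: [0.2, -0.5, 5.7]
opening: 0.0372
```

```bash
python3 - <<'E'
from h import *
s=st();print(np.round(s["moment"],2),s["wrist_force"],s["ee_pos"],s["opening"])
S=read_camera("side");cv2.imwrite("pics/q_s.png",cv2.resize(S[150:300,60:260],None,fx=4,fy=4,interpolation=cv2.INTER_CUBIC))
E
```

```text
[-0.16  1.06  0.02] [ 0.16706746 -0.51887101  5.69245529] [0.77400863 0.2335064  0.00404982] 0.03722048016724241
```

View pics/q_s.png

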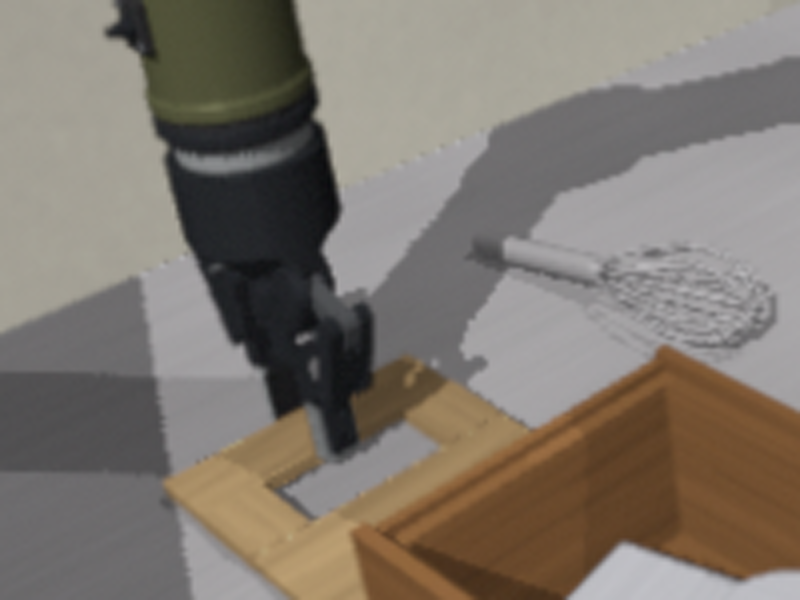

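The lid is on the table, tail touching first with about 6 N of contact. I'll go slightly lower and release.

Emit:
send_rows([
  [[0.001, 0, 0, 0], [0.001, 0, 0, 0], [0, 0, 0, 0]],
])

```text
t: 18.2
ee_pos: [0.7741, 0.2335, 0.0029]
tcp_rot: [-0.024, 1.571, 0.024]
wrist_force: [0.2, -0.3, 9.2]
opening: 0.0376
```

Emit:
send_rows([
  [[0, 0, 0, 0], [0, 0, 0, 0], [0, 0, 0, 0], [-0.004, 0, 0, 0], [-0.01, 0, 0, 0], [-0.02, 0, 0, 0], [-0.04, 0, 0, 0], [-0.05, 0, 0, 0]],
], hand=0.58)

```text
t: 19.0
ee_pos: [0.7728, 0.2329, 0.1259]
tcp_rot: [-0.026, 1.573, 0.024]
wrist_force: [1.5, -0.7, 1.0]
opening: 0.0493
```

Emit:
send_rows([
  [[-0.05, 0, 0, 0], [-0.03, 0, -0.02, 0], [0, 0, -0.04, 0], [0, 0, -0.04, 0], [0, 0, -0.04, 0], [0, 0, -0.04, 0], [0, 0, -0.03, 0], [0, 0, 0, 0]],
], hand=1.0)

```text
t: 19.8
ee_pos: [0.5597, 0.2274, 0.2074]
tcp_rot: [-0.029, 1.572, 0.028]
wrist_force: [0.7, 1.0, 0.3]
opening: 0.0859
```

```bash
python3 - <<'E'
from h import *
s=st();print(np.round(s["q"],2),s["wrist_force"],s["ee_pos"],s["opening"],s["t"])
for c in ("side","wrist"): cv2.imwrite(f"pics/r_{c}.png",read_camera(c))
E
```

```text
[-0.13  0.75 -0.61  1.64  0.51  0.92 -0.89] [0.74275445 1.01163    0.27118261] [0.55967988 0.22739017 0.20741726] 0.08585310509532605 19.8
```

View pics/r_side.png

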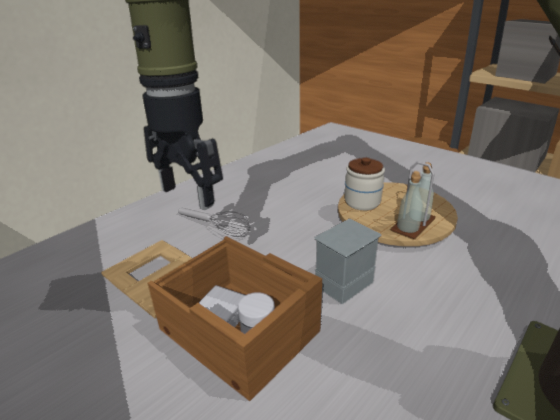

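View pics/r_wrist.png

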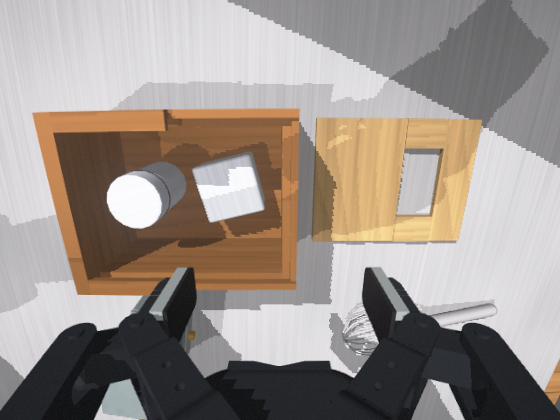

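The lid lies flat on the table in front of the box, and the tin's top shows at wrist px (139,199). Now I'll locate the tin.

```bash
python3 - <<'E'
from h import *
for c in ("wrist","side"):
    im=read_camera(c);m=camera_model(c)
    for o in outline_of(c,"tin")[:2]: print(c,o["score"],o["rect"])
    if c=="wrist":
        hsv=cv2.cvtColor(im,cv2.COLOR_BGR2HSV); 
        mask=((im.min(2)>190)).astype(np.uint8); mask[:, :95]=0; mask[:,187:]=0; mask[:160]=0; mask[235:]=0
        n,l,stt,ce=cv2.connectedComponentsWithStats(mask); i=1+np.argmax(stt[1:,4]); print("px",ce[i],stt[i])
        print("tin wrist",p2w(m,ce[i],.088))
        print("lid edge",p2w(m,[(317,180)],.009))
m=camera_model("top");print("tin top",p2w(m,[(199.5,263)],.088)); print("m side",p2w(camera_model("side"),[(256,305)],.088))
E
```

```text
wrist 0.56 [143.2, 194.8, 77.5, 64.7]
px [131.48523579 201.42926399] [ 105  175   54   54 2269]
tin wrist [[0.42758298 0.22517713 0.088     ]]
lid edge [[0.61145275 0.23325209 0.009     ]]
tin top [[0.42418448 0.22002952 0.088     ]]
m side [[0.42316748 0.2234811  0.088     ]]
```

```bash
python3 - <<'E'
from h import *
im=read_camera("wrist");m=camera_model("wrist")
cv2.imwrite("pics/s_w.png",cv2.resize(im[140:260,80:220],None,fx=5,fy=5,interpolation=cv2.INTER_CUBIC))
# predicted ellipses for candidates
for c in ((.4265,.2235),(.430,.2255)):
    a=np.linspace(0,2*np.pi,40);p=w2p(m,np.c_[c[0]+.027*np.cos(a),c[1]+.027*np.sin(a),0*a+.088]);print(c,p.min(0),p.max(0))
E
```

```text
(0.4265, 0.2235) [102.42187501 174.95154369] [159.32862946 229.90023421]
(0.43, 0.2255) [105.72969715 172.87700318] [162.81434352 228.092458  ]
```

View pics/s_w.png

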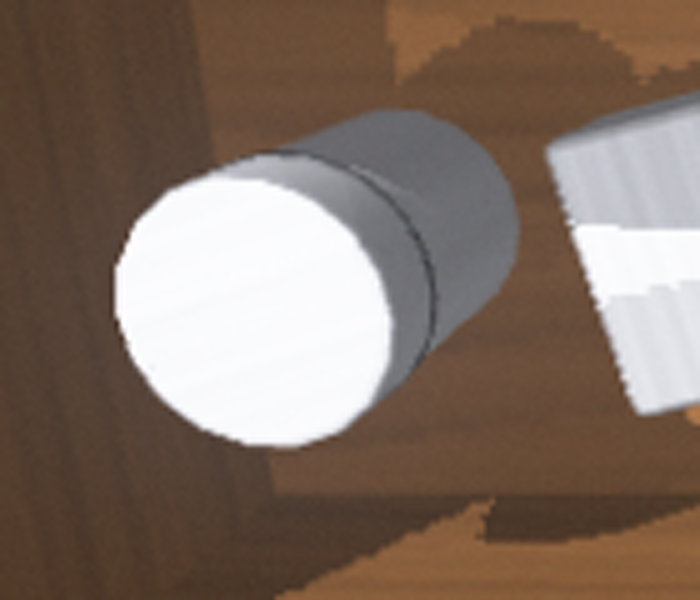

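The top-face extents (cols 103–158, rows 174–229) match a tin at (0.4265, 0.2235). The box's rear wall means gripping across y, so I'll turn the tool −90°.

```bash
python3 - <<'E'
from h import *
rel((.427,.2238,.2),BY+np.pi/2)
E
```

```text
pos [0.565  0.2267 0.2051] axes x,y,z [[0.001, 0.0, -1.0], [-0.03, 1.0, 0.0], [1.0, 0.03, 0.001]] t 20.15
shift [   5.     1.2 -138.1] mm turn 89.81
```

Emit:
send_rows([
  [[0, 0.001, -0.046, 0], [0, 0, -0.046, 0], [0, 0, -0.046, 0], [0, 0, 0, -8], [0, 0, 0, -8], [0, 0, 0, -8], [0, 0, 0, -8], [0, 0, 0, -8]],
])

```text
t: 20.95
ee_pos: [0.4267, 0.2237, 0.205]
tcp_rot: [-0.574, 1.493, 0.575]
wrist_force: [0.2, 0.3, -0.3]
opening: 0.0853
```

Emit:
send_rows([
  [[0, 0, 0, -8], [0, 0, 0, -8], [0, 0, 0, -8], [0, 0, 0, -8], [0, 0, 0, -8], [0, 0, 0, -8], [0, 0, 0, -2], [0, 0, 0, 0]],
])

```text
t: 21.75
ee_pos: [0.4263, 0.2235, 0.2049]
tcp_rot: [-1.23, 1.195, 1.231]
wrist_force: [-0.7, -0.7, 0.3]
opening: 0.0852
```

```bash
python3 - <<'E'
from h import *
rel((.427,.2238,.12),BY+np.pi/2);print(np.round(st()["q"],2))
im=read_camera("wrist");m=camera_model("wrist");cv2.imwrite("pics/t_w.png",im)
for c in ((.427,.2238),):
    a=np.linspace(0,2*np.pi,40);p=w2p(m,np.c_[c[0]+.027*np.cos(a),c[1]+.027*np.sin(a),0*a+.088]);print(c,p.min(0),p.max(0))
E
```

```text
pos [0.4263 0.2235 0.2049] axes x,y,z [[-0.0, 0.0, -1.0], [-1.0, -0.029, 0.0], [-0.029, 1.0, 0.001]] t 21.75
shift [84.9 -0.8  0.2] mm turn -0.26
[ 0.04  0.73 -1.04  1.99  0.82  0.91  0.15]
(0.427, 0.2238) [250.29540087 176.70564325] [308.3512034  232.05915408]
```

View pics/t_w.png

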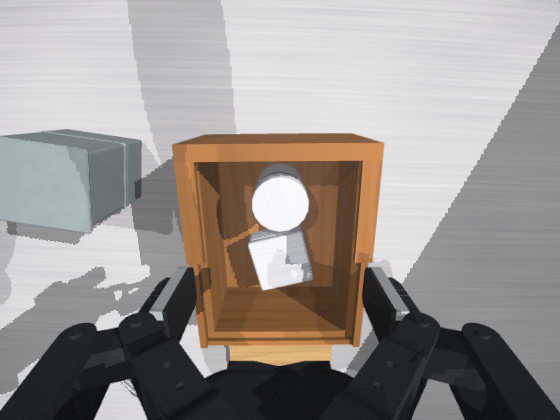

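The tin's top face sits at cols 252–309, rows 175–232, as predicted. I'll descend with the fingers at its ±y sides.

Emit:
send_rows([
  [[0.03, -0.001, 0.0005, 0], [0.04, 0, 0, 0], [0.03, 0, 0, 0], [0.02, 0, 0, 0], [0.015, 0, 0, 0], [0.01, 0, 0, 0], [0.006, 0, 0, 0], [0, 0, 0, 0]],
])

```text
t: 22.6
ee_pos: [0.4271, 0.2241, 0.055]
tcp_rot: [-1.232, 1.194, 1.23]
wrist_force: [-0.3, -3.1, 8.6]
opening: 0.085
```

```bash
python3 - <<'E'
from h import *
s=st();print(s["ee_pos"],s["wrist_force"])
cv2.imwrite("pics/u_w.png",read_camera("wrist"));S=read_camera("side");cv2.imwrite("pics/u_s.png",cv2.resize(S[180:400,100:360],None,fx=2.7,fy=2.7))
E
```

```text
[0.4271031  0.22405169 0.0549986 ] [-0.3030216  -3.14316814  8.59182231]
```

View pics/u_w.png

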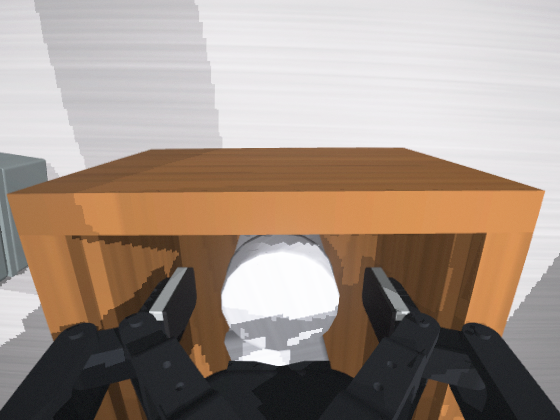

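View pics/u_s.png

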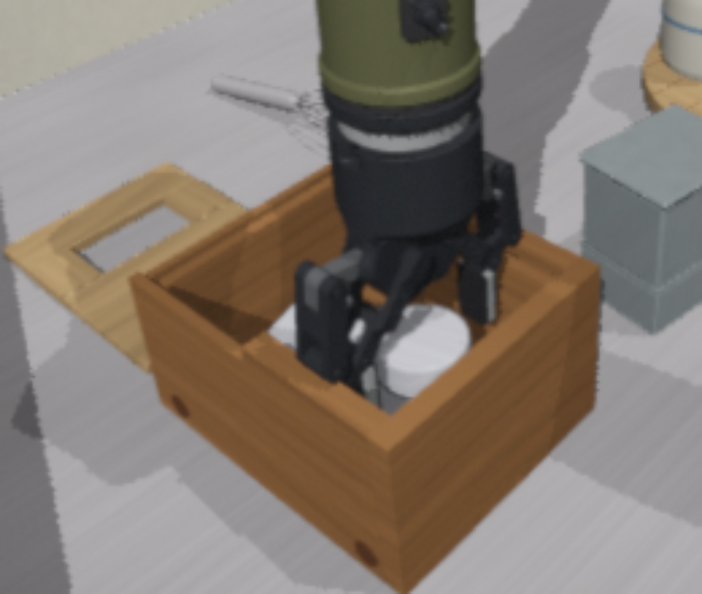

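A +y finger knuckle is touching the box rail at about 9 N. I'll back up, narrow the jaws, and then go down again.

Emit:
send_rows([
  [[-0.01, 0, 0, 0], [0, 0, 0, 0], [0, 0, 0, 0]],
])

```text
t: 23.0
ee_pos: [0.4274, 0.2241, 0.0643]
tcp_rot: [-1.232, 1.194, 1.231]
wrist_force: [0.4, 0.8, 0.4]
opening: 0.0854
```

Emit:
send_rows([
  [[0, 0, 0, 0], [0, 0, 0, 0], [0, 0, 0, 0], [0.005, 0, 0, 0], [0.005, 0, 0, 0], [0, 0, 0, 0]],
], hand=0.8)

```text
t: 23.6
ee_pos: [0.4265, 0.2236, 0.0532]
tcp_rot: [-1.232, 1.196, 1.233]
wrist_force: [-0.8, -0.0, -0.1]
opening: 0.0687
```

No contact now. Closing on the tin.

Emit:
send_rows([
  [[0, 0, 0, 0], [0, 0, 0, 0], [0, 0, 0, 0], [0, 0, 0, 0], [0, 0, 0, 0], [0, 0, 0, 0]],
], hand=0.45, grip_force=40)

```text
t: 24.2
ee_pos: [0.4269, 0.224, 0.0541]
tcp_rot: [-1.232, 1.194, 1.232]
wrist_force: [-0.3, -0.0, 0.2]
opening: 0.0526
```

Emit:
send_rows([
  [[-0.003, 0, 0, 0], [-0.005, 0, 0, 0], [-0.01, 0, 0, 0], [-0.02, 0, 0, 0], [-0.02, 0, 0, 0], [0, 0, 0, 0]],
])

```text
t: 24.8
ee_pos: [0.4279, 0.2251, 0.1141]
tcp_rot: [-1.232, 1.19, 1.231]
wrist_force: [0.6, 0.3, -2.5]
opening: 0.0526
```

```bash
python3 - <<'E'
from h import *
s=st();print(s["ee_pos"],s["wrist_force"],s["opening"],s["t"])
cv2.imwrite("pics/v_w.png",read_camera("wrist"));S=read_camera("side");cv2.imwrite("pics/v_s.png",cv2.resize(S[180:400,100:360],None,fx=2.7,fy=2.7))
E
```

```text
[0.42792914 0.22508249 0.11414659] [ 0.5796529   0.32847213 -2.5070389 ] 0.0525885857192942 24.8
```

View pics/v_s.png

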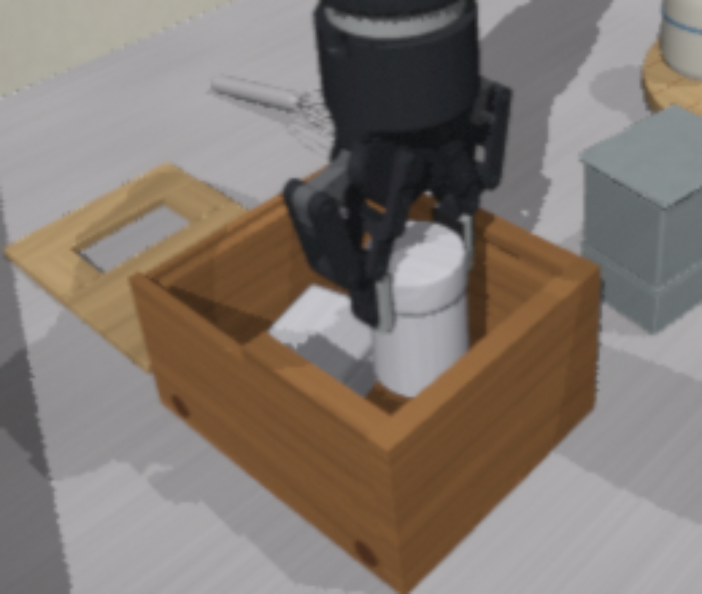

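View pics/v_w.png

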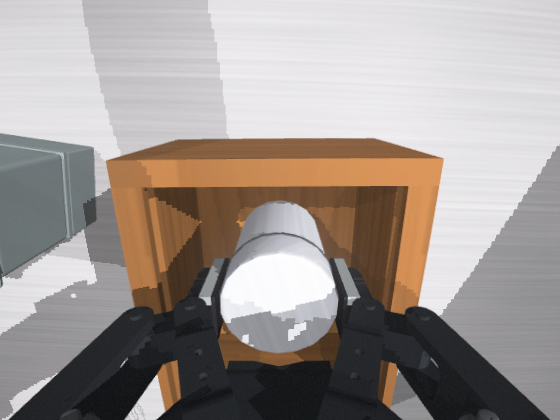

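The tin is held upright (opening 52.6 mm, force −2.5 N). I'll lift it high and work out the gap's position.

Emit:
send_rows([
  [[-0.04, 0, 0, 0], [-0.045, 0, 0, 0], [-0.045, 0, 0, 0], [-0.025, 0, 0, 0], [0, 0, 0, 0]],
])

```text
t: 25.4
ee_pos: [0.4281, 0.2253, 0.2692]
tcp_rot: [-1.232, 1.189, 1.23]
wrist_force: [0.7, 0.7, -3.1]
opening: 0.0528
```

```bash
python3 - <<'E'
from h import *
im=read_camera("top");m=camera_model("top")
cv2.imwrite("pics/w_t.png",cv2.resize(im[190:320,320:460],None,fx=4.5,fy=4.5,interpolation=cv2.INTER_CUBIC))
C=p2w(m,[(384,222)],.145)[0]; Q=p2w(m,[(374,281)],.1)[0]
g=np.array([.4496,-.2675])
for P in (C,Q): print(P, np.hypot(*(P[:2]-g)), np.degrees(np.arctan2(*(P[:2]-g)[::-1])))
u=w2p(m,[(.45,-.347,.032)]);print(u)
rel((.45,-.347,.27),0)
E
```

```text
[ 0.52195042 -0.23033159  0.145     ] 0.08133925008619874 27.190815861492744
[ 0.38207741 -0.21243124  0.1       ] 0.08713132527369406 140.8006734300596
[[416.82378363 254.97416337]]
pos [0.4274 0.2239 0.2672] axes x,y,z [[0.002, 0.0, -1.0], [-1.0, -0.031, -0.002], [-0.031, 1.0, 0.0]] t 25.45
shift [  -2.9   -5.1 -571.3] mm turn -88.24
```

View pics/w_t.png

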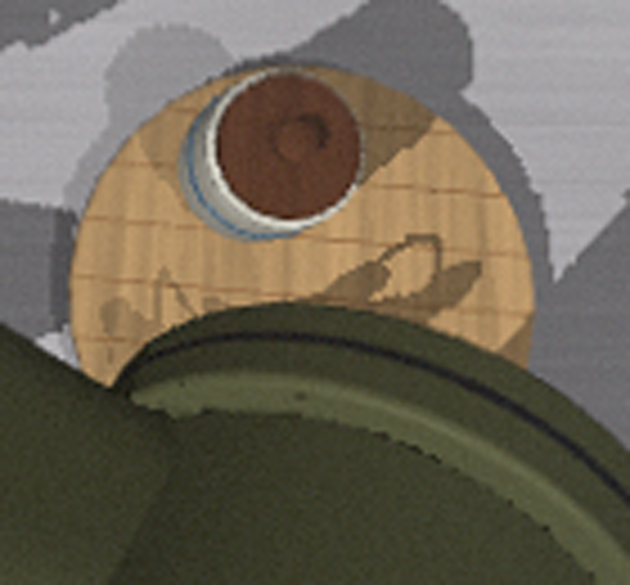

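Gap at about (0.445, −0.346). The crock sits at 27° and the cruets at about 141–147°, so the gap is near −95°. Carrying the tin over, bowing slightly outward.

Emit:
send_rows([
  [[0, -0.006, -0.03, 0], [0, -0.006, -0.036, 0], [0, -0.006, -0.036, 0], [0, -0.006, -0.036, 0], [0, -0.006, -0.036, 0], [0, -0.006, -0.036, 0], [0, 0, -0.036, 0], [0, 0, -0.036, 0]],
])

```text
t: 26.25
ee_pos: [0.4704, -0.059, 0.2645]
tcp_rot: [-1.23, 1.198, 1.236]
wrist_force: [0.3, 0.2, -2.5]
opening: 0.0526
```

```bash
python3 - <<'E'
from h import *
s=st();print(np.round(s["q"],2),s["opening"]);rel((.445,-.346,.27),np.pi/2)
E
```

```text
[ 0.72  0.67 -1.17  1.93  0.72  1.05  0.83] 0.052626630870044926
pos [ 0.4704 -0.059   0.2645] axes x,y,z [[-0.004, -0.0, -1.0], [-0.999, -0.031, 0.004], [-0.031, 1.0, -0.0]] t 26.25
shift [  -5.3   34.4 -286.1] mm turn 1.8
```

Emit:
send_rows([
  [[0, 0, -0.036, 0], [0, 0.005, -0.036, 0], [0, 0.005, -0.036, 0], [0, 0.006, -0.036, 0], [0, 0.006, -0.036, 0], [0, 0.006, -0.036, 0], [0, 0.006, -0.03, 0], [0, 0, 0, 0]],
])

```text
t: 27.05
ee_pos: [0.4422, -0.3093, 0.2629]
tcp_rot: [-1.223, 1.204, 1.23]
wrist_force: [-0.9, 1.1, -2.6]
opening: 0.0525
```

```bash
python3 - <<'E'
from h import *
s=st();print(np.round(s["q"],2),s["opening"]);rel((.445,-.346,.1),np.pi/2)
for c in ("wrist","top"): cv2.imwrite(f"pics/x_{c}.png",read_camera(c))
m=camera_model("wrist"); print(-cv2.Rodrigues(np.array(m["rvec"]))[0].T@np.array(m["tvec"]))
E
```

```text
[ 1.16  0.78 -1.18  1.75  0.78  1.17  1.34] 0.0525114435617269
pos [ 0.4422 -0.3093  0.2629] axes x,y,z [[-0.007, -0.001, -1.0], [-1.0, -0.022, 0.007], [-0.022, 1.0, -0.0]] t 27.05
shift [162.9  -3.1 -36.7] mm turn 1.27
[ 0.36263088 -0.30704097  0.40874886]
```

View pics/x_wrist.png

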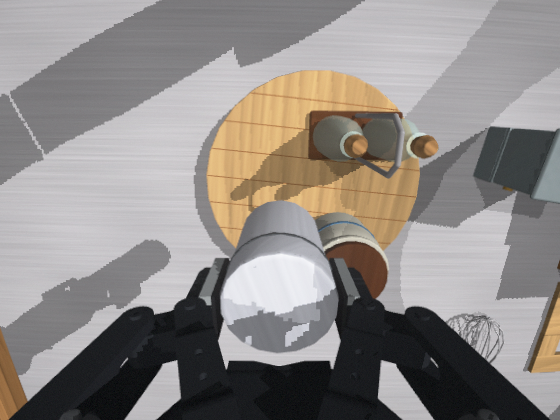

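View pics/x_top.png

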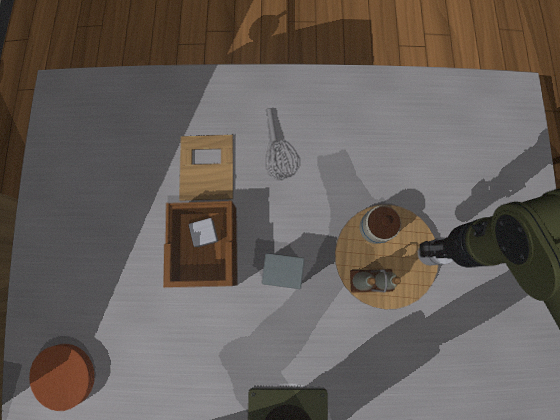

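The wrist view shows the disc with the cruets (355,140) and crock (350,255) clear of the tin's column. I'll shift the remaining 37 mm and lower.

Emit:
send_rows([
  [[0, -0.003, -0.02, 1.3], [0, 0, -0.017, 0], [0.02, 0, 0, 0], [0.03, 0, 0, 0], [0.03, 0, 0, 0], [0.03, 0, 0, 0], [0.02, 0, 0, 0], [0, 0, 0, 0]],
])

```text
t: 27.95
ee_pos: [0.4471, -0.3383, 0.1335]
tcp_rot: [-1.212, 1.206, 1.225]
wrist_force: [-0.5, 1.2, -1.9]
opening: 0.0525
```

```bash
python3 - <<'E'
from h import *
s=st();print(s["opening"],s["wrist_force"]);rel((.445,-.346,.078),np.pi/2)
for c in ("side","wrist"): cv2.imwrite(f"pics/y_{c}.png",read_camera(c))
E
```

```text
0.05254751692572107 [-0.54577705  1.22716993 -1.89026301]
pos [ 0.4471 -0.3383  0.1335] axes x,y,z [[-0.007, 0.004, -1.0], [-1.0, -0.012, 0.007], [-0.012, 1.0, 0.004]] t 27.95
shift [55.4  1.8 -7.8] mm turn 0.69
```

View pics/y_side.png

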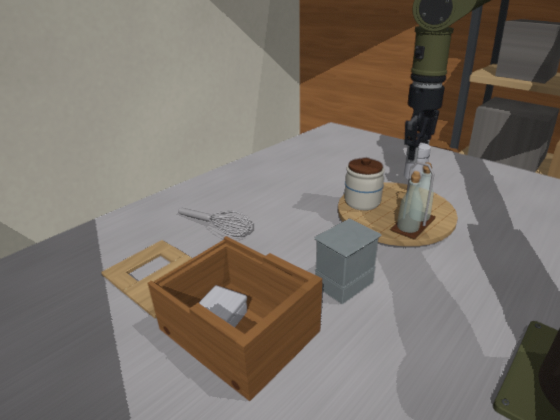

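View pics/y_wrist.png

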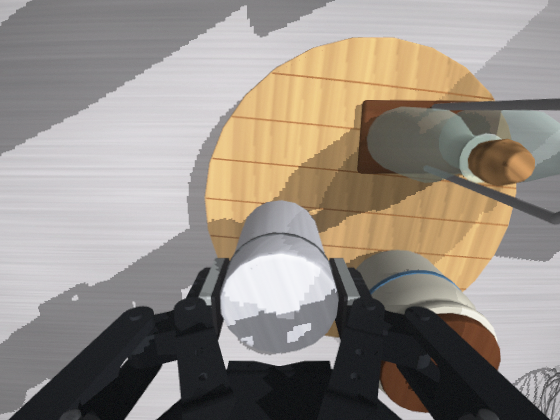

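All clear. I'll lower to just above the disc, then feel for it.

Emit:
send_rows([
  [[0.015, 0, -0.004, 0], [0.015, 0, 0, 0], [0.01, 0, 0, 0], [0.005, 0, 0, 0], [0.003, 0, 0, 0], [0, 0, 0, 0]],
])

```text
t: 28.65
ee_pos: [0.4493, -0.3445, 0.0889]
tcp_rot: [-1.215, 1.205, 1.216]
wrist_force: [0.4, 0.7, -2.2]
opening: 0.0523
```

Emit:
send_rows([
  [[0.001, 0, 0, 0], [0.001, 0, 0, 0], [0, 0, 0, 0]],
])

```text
t: 28.95
ee_pos: [0.4495, -0.3447, 0.0873]
tcp_rot: [-1.216, 1.205, 1.215]
wrist_force: [-0.6, -0.2, -2.1]
opening: 0.053
```

Emit:
send_rows([
  [[0.001, 0, 0, 0], [0.001, 0, 0, 0], [0, 0, 0, 0]],
])

```text
t: 29.25
ee_pos: [0.4492, -0.3446, 0.085]
tcp_rot: [-1.216, 1.205, 1.216]
wrist_force: [-0.1, -0.7, -2.0]
opening: 0.0527
```

Emit:
send_rows([
  [[0.001, 0, 0, 0], [0.001, 0, 0, 0], [0.001, 0, 0, 0], [0, 0, 0, 0]],
])

```text
t: 29.65
ee_pos: [0.4492, -0.3446, 0.0819]
tcp_rot: [-1.215, 1.205, 1.216]
wrist_force: [0.4, -0.3, -1.7]
opening: 0.0527
```

Emit:
send_rows([
  [[0.001, 0, 0, 0], [0.001, 0, 0, 0], [0.001, 0, 0, 0], [0, 0, 0, 0]],
])

```text
t: 30.05
ee_pos: [0.4492, -0.3446, 0.0789]
tcp_rot: [-1.215, 1.205, 1.216]
wrist_force: [-0.3, -0.5, -1.9]
opening: 0.0526
```

Emit:
send_rows([
  [[0.001, 0, 0, 0], [0, 0, 0, 0]],
])

```text
t: 30.25
ee_pos: [0.4495, -0.3446, 0.0782]
tcp_rot: [-1.216, 1.205, 1.215]
wrist_force: [0.4, -0.5, -2.5]
opening: 0.0526
```

Emit:
send_rows([
  [[0.001, 0, 0, 0], [0, 0, 0, 0]],
])

```text
t: 30.45
ee_pos: [0.4505, -0.3446, 0.0781]
tcp_rot: [-1.218, 1.204, 1.214]
wrist_force: [-0.1, 0.8, 4.4]
opening: 0.0526
```

Emit:
send_rows([
  [[0.001, 0, 0, 0], [0, 0, 0, 0]],
])

```text
t: 30.65
ee_pos: [0.4513, -0.3445, 0.078]
tcp_rot: [-1.219, 1.203, 1.213]
wrist_force: [-0.2, 0.5, 10.6]
opening: 0.0529
```

The tin is down on the disc (contact at z 0.078, as predicted). I'll ease off and open gently.

Emit:
send_rows([
  [[-0.0012, 0, 0, 0], [0, 0, 0, 0]],
])

```text
t: 30.85
ee_pos: [0.4501, -0.3446, 0.0781]
tcp_rot: [-1.217, 1.204, 1.214]
wrist_force: [0.1, 0.9, 5.7]
opening: 0.0526
```

Emit:
send_rows([
  [[0, 0, 0, 0], [0, 0, 0, 0], [0, 0, 0, 0], [0, 0, 0, 0]],
], hand=0.8)

```text
t: 31.25
ee_pos: [0.4491, -0.3447, 0.077]
tcp_rot: [-1.215, 1.205, 1.216]
wrist_force: [-0.9, 0.0, 0.1]
opening: 0.0686
```

```bash
python3 - <<'E'
from h import *
s=st();print(s["opening"],s["wrist_force"],s["ee_pos"])
cv2.imwrite("pics/z_w.png",read_camera("wrist"));S=read_camera("side");cv2.imwrite("pics/z_s.png",cv2.resize(S[60:260,320:500],None,fx=3,fy=3))
E
```

```text
0.06856904103207351 [-0.90226343  0.03518718  0.14786729] [ 0.44906478 -0.34466113  0.07700185]
```

View pics/z_w.png

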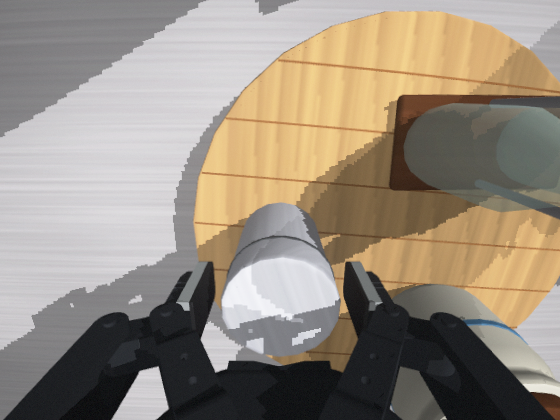

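View pics/z_s.png

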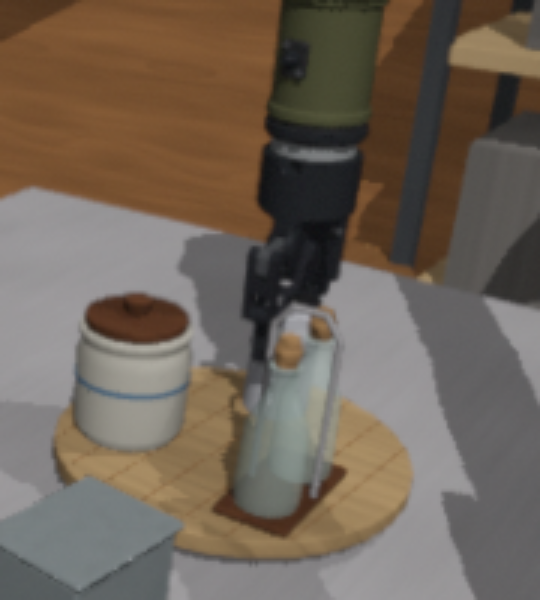

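The tin is released with clearance on both sides and stands upright. I'll retract straight up.

Emit:
send_rows([
  [[-0.01, 0, 0, 0], [-0.02, 0, 0, 0], [-0.03, 0, 0, 0], [-0.04, 0, 0, 0], [-0.045, 0, 0, 0], [-0.03, 0, 0, 0], [0, 0, 0, 0]],
])

```text
t: 32.05
ee_pos: [0.4522, -0.3444, 0.2577]
tcp_rot: [-1.222, 1.201, 1.208]
wrist_force: [0.6, 0.7, 0.9]
opening: 0.0683
```

Emit:
send_rows([
  [[0, 0, -0.03, 0], [0, 0, -0.04, 0], [0, 0, -0.04, 0], [0, 0, -0.04, 0], [0, 0, -0.02, 0], [0, 0, 0, 0], [0, 0, 0, 0]],
])

```text
t: 32.75
ee_pos: [0.4507, -0.5137, 0.2517]
tcp_rot: [-1.215, 1.204, 1.217]
wrist_force: [-0.9, -0.3, -0.5]
opening: 0.0682
```

```bash
python3 - <<'E'
from h import *
s=st();print(s["wrist_force"],s["ee_pos"],np.abs(s["dq"]).max(),s["t"])
for c in ("side","top"):
    im=read_camera(c);cv2.imwrite(f"pics/end_{c}.png",im);m=camera_model(c)
    for n in ("tin","lid"):
        for o in outline_of(c,n)[:1]: print(c,n,o["score"],o["rect"])
m=camera_model("top")
E
```

```text
[-0.94192598 -0.30732488 -0.5276489 ] [ 0.45068804 -0.51369673  0.25170375] 0.02804962324602973 32.75
side tin 0.73 [411.0, 179.4, 22.6, 35.1]
side lid 0.74 [145.4, 279.4, 88.2, 76.0]
top tin 0.64 [422.7, 254.6, 29.8, 19.6]
top lid 0.55 [206.4, 168.4, 53.1, 65.7]
```

View pics/end_side.png

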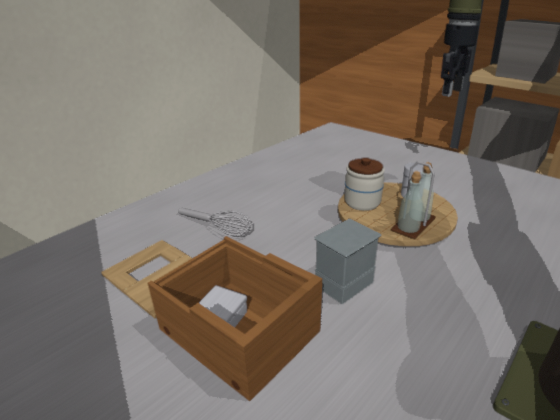

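View pics/end_top.png

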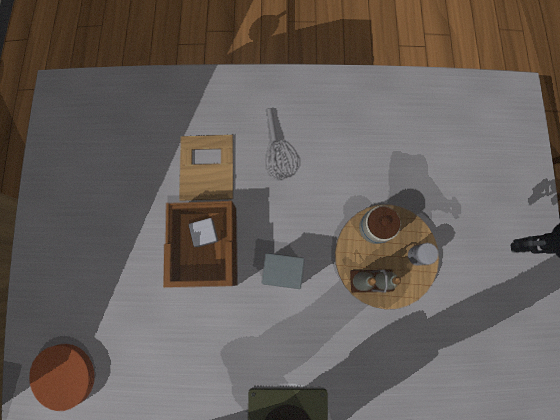

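The top view shows the tin upright on the disc at (427,253), the lid flat at (207,167), and the crock, cruets, whisk, drawer tin and low tin where they started. Handing in.

```bash
python3 - <<'E'
from h import *
from workcell import ticket
m=camera_model("top");print("tin",p2w(m,[(426.5,253)],.112), "lid corners",p2w(m,[(181,136),(233,135)],.009))
print(ticket.hand_in())
E
```

```text
tin [[ 0.44983477 -0.34327343  0.112     ]] lid corners [[0.78981235 0.3072421  0.009     ]
 [0.79245469 0.15636854 0.009     ]]
the job is handed in; nothing more can be done
None
```

The tall tin now stands upright on the lazy susan, the lid lies flat on the table in front of the box, and I handed the job in at about 33 s of the 72 s allowed. The hand-in reports no verdict, so success is judged only from my own checks.

**What I did:** I lifted the bar end of the lid over the lip and drew the lid about 44 mm out. After a deeper regrip I slid it clear and set it on the table. I then lifted the tin out across the box, carried it over and set it down in the gap between the crock and the cruets.

**Last checks:**
- **Tin:** the top camera puts it at (0.450, −0.343), about 76 mm from the disc's centre, where up to 114 mm is allowed. It touched down at the height I predicted and looks upright.
- **Lid:** it looks flat in the side and top views. Its tail is about 30 mm clear of the box.
- **Everything else:** the crock, cruets, whisk, drawer tin and low tin look unmoved in the final pictures. I compared these by eye only, without measuring.
- **Gripper:** it was clear of everything at hand-in.

**What went wrong or disagreed:**
- The first grip on the lid bar slipped over its top edge, so I regripped lower.
- A finger briefly touched the box rail with about 9 N while going down to the tin; I backed off and narrowed the jaws.
- The top and wrist cameras disagreed by about 3 mm on the box position, so I used a value close to the wrist camera's.

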